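Knock a stuck specimen block out of its leaning mould

TASK

A resin specimen block is jammed in the leaning mould on the stand. Take the knockout rod, feel for the hidden hole in the mould's lower end and push the rod up through it, gently and without knocking, until the block stands well out of the mouth, then lay the rod down flat on the bench top, draw the block out and set it down in the white tray; do not drop either of them, and leave the joystick box, mouse and dish where they are.

Things in the scene. Friction and masses are not known exactly. Their poses are not given: they have to be found in the camera images.
- mould: Aluminium mould, a box 68 x 72 x 76 mm (x, y, z), fixed on a grey stand. Its z axis is the cavity's axis and rises 35 degrees above level from lower end face to mouth; y is level; -x is its upper side. Origin: centre of the lower end face. The cavity, 48 x 42 mm (x, y), runs from its floor (z = 10 mm) to the mouth (z = 76 mm).
- mould_foot (a point): Centre of the mould's lower end face, 140 mm above the bench; axes as the mould's. In that face is a slot 24 x 40 mm (x, y), closed by a steel plate, 1 mm in, that floats along y (about 3 N moves it). Its knockout hole, 20 x 17 mm (x, y), thus lies up to 10 mm to either side of the middle: out of sight and not reported, to be felt for.
- mould_mouth (a point): Centre of the mould's mouth, on the cavity axis, 76 mm from mould_foot; foot to mouth is the direction of ejection. Axes as the mould's.
- shoe_face (a point): Middle of a spring-loaded brass shoe in the mould's +y wall, 22 mm long along z (z = 52 to 74 mm). It presses the block's side with about 10 N, so the block takes some 7 to 20 N along the axis to move, and stays where it is left until its lower end passes z = 52 mm; pushed further (42 mm in all) it may fall out.
- stand: Grey stand, fixed. Origin: underside of its base plate, below the middle of the mould. Base plate 170 x 110 x 12 mm (x, y, z); x is the ejection direction seen from above. A column, 40 x 60 mm (x, y), carries the mould; all else below and before the lower end face is free above the base plate.
- block_center (a point): Centre of the dark grey resin block, 46 x 40 x 62 mm (x, y, z), about 0.16 kg, a small metal disc in one end. At the start it is in the mould, axes as the mould's, on the cavity floor, its end 4 mm below the mouth: its sides cannot be gripped. Once pushed out, its two sides facing +y and -y (40 mm apart) can be pinched.
- rod_grip (a point): Centre of the handle of the knockout rod lying on the bench. Handle: bare metal, square, 28 x 28 mm, 80 mm long. x points along the rod to its tip, z is up at the start. A steel shaft, 14 mm in diameter, runs on from the handle's front face (x = 40 mm) for 85 mm. About 0.2 kg, balance point at x = 14 mm.
- rod_tip (a point): Tip of the knockout rod, on its axis, 125 mm from the handle's centre. The last 5 mm taper to 11 mm in diameter. Pushed from below, it meets the plate at mould z = 1 mm or, through the hole, the block at z = 10 mm.
- tray: White plastic tray fixed on the bench, 180 x 150 x 24 mm (x, y, z) outside, walls and floor about 4 mm thick. Origin: centre of the underside.
- joystick: Off-white joystick box, 100 x 160 x 30 mm, with a stick 80 mm high; a bystander. Origin: centre of the underside.
- mouse: Grey computer mouse, 105 x 60 x 36 mm; a bystander. Origin: centre of the underside.
- dish: Clear round dish with lid, 94 mm across, 20 mm high; a bystander. Origin: centre of the underside.
There are look-alikes about, which are no part of the job. Several things have the shape of the stand; the one meant has the colours described above. There is more than one size of the part that bears rod_grip; the job needs the larger.

How it is judged:
By the outcome, as a careful person would: the job done as asked, in the order asked, and still so for the second after the job is handed in, with the robot touching nothing.
It also fails if it takes over 70 s, if anything falls off the work surface, if the arm or the gripper's body presses on something with over 40 N, if the wrist force passes 120 N, or if a joint passes its speed limit or range.

ROBOT

A 6-joint arm with a two-finger parallel gripper is mounted at the origin on the work surface. World frame = base frame: x ahead of the robot, y to its left, z up, the work surface at z = 0. Lengths are in m, angles in rad, forces in N, time in s.
With the tool pointing down it reaches from about 0.275 to 0.85 m from the base axis. Payload 19 kg.
Tool frame: the origin (TCP) lies at the very end of the fingers, on their centre line; the grasp point (between the pads) lies 19 mm behind it; z points along the fingers, y is the direction in which the jaws open and shut (so a half turn about z gives the same grasp; the last joint's range is limited). The gripper opens to 85 mm and grips with 20 to 120 N. Pads are 22 mm wide; open, the fingers measure 114 mm over their backs; the gripper's body (76 mm by 85 mm) begins 54 mm behind the grasp point. The pads swing forward as they close: fully open they stand 13 mm farther back than shut.
Start: joints at [-1.342, 0.15, 1.437, -0, 1.554, -0.134], TCP at [0.204, -0.538, 0.209] pointing down, gripper open.
Joint ranges: [-2.8, 2.8], [-0.68, 2.1], [0.12, 2.68], [-1.39, 4.53], [0.16, 2.79], [-2.81, 2.81]. Speed limits (rad/s): [1.89, 1.89, 2.22, 3.01, 3.01, 3.01].

INTERFACE

Orientations are given as a unit quaternion [x, y, z, w].
In Python, from cell import observe, read_camera, hand_in gives the robot as it stands.
- The arm moves only by the tool arm_command, never from a script. Its argument "targets" is a list of rows, each an object with "gripper": the opening in per cent of the stroke, from 0 (shut) to 100 (fully open); "linear": the shift along the tool's x, y, z in mm, a list of three; "spin": the turn about the tool's z in degrees. In form: [{"gripper": gripper, "linear": [dx, dy, dz], "spin": spin}, ...]. A call has 1 to 8 rows; each row is the pose to reach, as a shift and turn from the pose measured when the call began, along the tool's axes at that moment; what a row does not reach only later rows make up. A row lasts 1/12 s, in which the tool goes at most 41.7 mm and 7.16 degrees, less where a joint would pass 70% of its speed; a pose out of reach is approached as far as the arm can. A call with a gripper value outside its range is refused whole. The fingers move at their own pace and stop on an object; the grip force is fixed at half the most. Time passes only in rows, so rows that repeat a pose let the fingers close. It gives the time, the measured TCP pose, the force and the opening at its end, in the units of the state.
- observe(): the state, without advancing time (a new reading comes with each control period).
- read_camera(name): name is "scene" or "side" or "wrist"; returns a dict with "img" (384x512x3 uint8, red, green, blue), "fx", "fy", "cx", "cy" (pixels), "extrinsics" (4x4, takes a point from camera to world coordinates); the wrist camera has in their place "mount" (4x4, takes a point from camera to tool coordinates, whose origin is the TCP and whose axes are the flange's). Camera axes: x right, y down, z forward; pixel columns grow to the right and rows downward; lengths in m; the calibration is good to about 2 mm. A picture is of the moment at which its call begins: read the wrist's pose just before it. There is no depth.
- hand_in(): hands the job in, once; it reports no verdict.
The state is a dict: "time_s": time; "joint_pos": joint angles; "qd": joint speeds; "effort": joint torques, N m; "ee_pos": TCP position; "ee_rot": TCP orientation; "force": force on the tool from outside, world axes, zero at the start; "ft_torque": the same for the moment, N m; "opening": finger opening in m.
Only numpy, scipy, OpenCV 4.12 (cv2) and the standard library are available. Lean on these libraries where they do the work, as an engineer would, in place of code of your own. Each camera call takes 0.05 s, during which the arm holds its last target. There are 200 camera calls.

## Working session

There is one attempt and no reset: what is moved stays moved. The work goes in short steps, Python scripts to look and compute and a tool call to move; the robot and the scene stay as the last step left them, time stands still between calls to the robot, and variables do not carry over. Pictures are saved under pics/ and viewed, about 8 in all and at most 12, crops included, and the job is handed in when it is done.

Besides the shell and the picture viewer there is one more tool, called after "Call:" as name(argument=value, ...), one argument or row to a line, values as JSON. arm_command: Moves the arm, as the interface text tells. Its arguments: {"type":"object","properties":{"targets":{"type":"array"}},"required":["targets"]}

```bash
ls; mkdir -p pics
python3 - <<'E'
from cell import observe, read_camera
import cv2, numpy as np
s=observe(); print({k:np.round(v,3).tolist() for k,v in s.items()})
ims=[]
for n in ("scene","side"):
    c=read_camera(n); cv2.imwrite(f"pics/{n}0.png",c["img"][:,:,::-1]); print(n,c["fx"],c["fy"],c["cx"],c["cy"],np.round(c["extrinsics"],4).tolist())
    np.savez(f"{n}.npz",**c)
E
```

```text
pics
{'time_s': 0.0, 'joint_pos': [-1.342, 0.151, 1.438, -0.0, 1.554, -0.134], 'qd': [-0.002, -0.0, 0.0, -0.0, -0.001, -0.0], 'effort': [-0.007, -71.309, -57.086, -0.001, 0.009, -0.0], 'ee_pos': [0.204, -0.537, 0.209], 'ee_rot': [0.984, 0.18, -0.0, -0.001], 'force': [-0.145, -0.176, -0.035], 'ft_torque': [0.008, 0.025, -0.035], 'opening': 0.086}
scene 467.0977160711846 467.0977160711846 251.10382754236193 194.11085242997504 [[-0.7842, 0.4948, -0.3744, 1.0445], [0.6205, 0.627, -0.471, 0.5678], [0.0017, -0.6017, -0.7987, 1.0808], [0.0, 0.0, 0.0, 1.0]]
side 428.12911962150906 428.12911962150906 254.47497204370316 198.48594922196054 [[0.998, -0.0101, 0.0619, 0.5223], [-0.0591, -0.4817, 0.8744, -1.0972], [0.021, -0.8763, -0.4813, 0.7528], [0.0, 0.0, 0.0, 1.0]]
```

View pics/scene0.png

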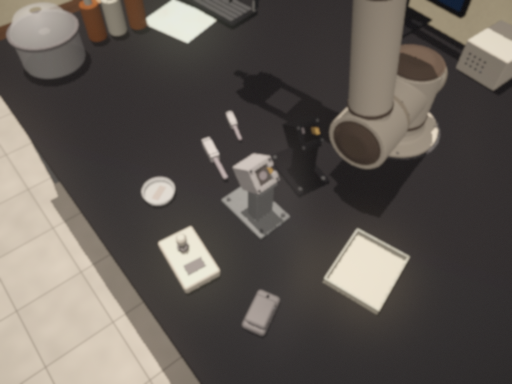

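View pics/side0.png

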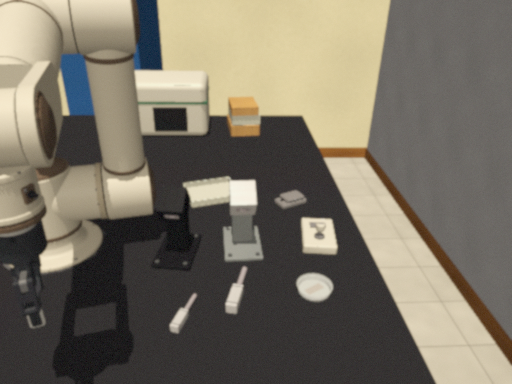

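Scene picture: the grey stand with a silver mould is at (258,195) and a black look-alike at (308,160). The larger rod is at (214,155) and a smaller one at (234,124). Side picture: grey stand at (243,220), black at (180,225), larger rod at (237,290), smaller at (183,313). I take the grey stand and the larger rod, and will confirm both in one enlarged crop.

Run:
```python
import cv2, numpy as np
a=cv2.imread("pics/scene0.png")[95:245,195:335]; b=cv2.imread("pics/side0.png")[170:340,160:270]
a=cv2.resize(a,(420,450),interpolation=cv2.INTER_CUBIC)  # x3
b=cv2.resize(b,(330,510),interpolation=cv2.INTER_CUBIC)  # x3
o=np.zeros((510,755,3),np.uint8); o[:450,:420]=a; o[:,425:]=b
o=np.clip(255*(o/255.)**0.6,0,255).astype(np.uint8)
cv2.imwrite("pics/crop1.png",o)
```

```text
(no output)
```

View pics/crop1.png

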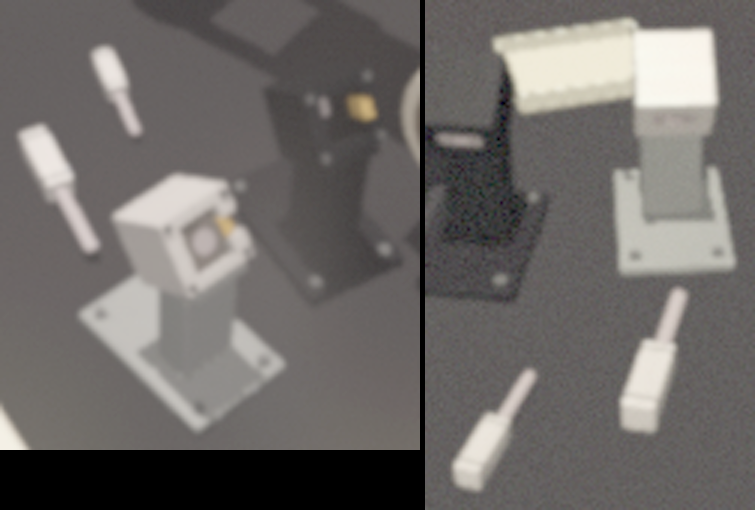

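Crop: the grey stand has the silver mould with its brass shoe, mouth at about (205,240) in the crop. The larger rod runs from handle (45,150) to tip (95,250); the smaller one at (112,80) is clearly shorter. Both choices are confirmed. Next I fit the poses.

```bash
cat > h.py <<'E'
import numpy as np, cv2
from scipy.optimize import least_squares
from scipy.spatial.transform import Rotation as R
C={n:dict(np.load(f"{n}.npz")) for n in ("scene","side")}
def ray(n,u,v):
    c=C[n];E=c["extrinsics"];return E[:3,3],E[:3,:3]@np.array([(u-c["cx"])/c["fx"],(v-c["cy"])/c["fy"],1])
def atz(n,u,v,z):
    o,d=ray(n,u,v);return o+d*(z-o[2])/d[2]
def proj(n,p):
    c=C[n];E=c["extrinsics"];q=(np.asarray(p)-E[:3,3])@E[:3,:3]
    return np.stack([c["fx"]*q[...,0]/q[...,2]+c["cx"],c["fy"]*q[...,1]/q[...,2]+c["cy"]],-1)
E
python3 - <<'E'
from h import *
np.set_printoptions(precision=4,suppress=True)
sc=lambda u,v:(195+u/3,95+v/3); sd=lambda u,v:(160+(u-425)/3,170+v/3)
print("base scene");[print(atz("scene",*sc(*p),.012)) for p in [(78,315),(285,363),(198,432)]]
print("base side");[print(atz("side",*sd(*p),.012)) for p in [(613,170),(718,168),(735,268),(620,273)]]
print("rod tip", atz("scene",*sc(95,250),.014),atz("side",*sd(682,291),.014))
print("handle back top", atz("scene",*sc(34,130),.028),atz("side",*sd(641,405),.028))
print("handle front top", atz("scene",*sc(62,188),.028),atz("side",*sd(661,344),.028))
t=proj("scene",np.array([0.5,-0.3,0]));print("mould mouth scene ray/ side")
print("tray",[atz("scene",*p,.024) for p in [(360,231),(409,262),(376,310),(325,275)]])
E
```

```text
base scene
[ 0.6235 -0.099   0.012 ]
[0.506  0.0637 0.012 ]
[0.6158 0.0716 0.012 ]
base side
[0.5046 0.0637 0.012 ]
[0.617  0.0647 0.012 ]
[ 0.6216 -0.1126  0.012 ]
[ 0.5123 -0.1169  0.012 ]
rod tip [ 0.5647 -0.1512  0.014 ] [ 0.5695 -0.1487  0.014 ]
handle back top [ 0.5255 -0.3088  0.028 ] [ 0.5296 -0.3132  0.028 ]
handle front top [ 0.5494 -0.2261  0.028 ] [ 0.5476 -0.2391  0.028 ]
mould mouth scene ray/ side
tray [array([0.397 , 0.2219, 0.024 ]), array([0.3671, 0.3648, 0.024 ]), array([0.5299, 0.401 , 0.024 ]), array([0.5611, 0.2584, 0.024 ])]
```

Run:
```python
from h import *
np.set_printoptions(precision=4,suppress=True)
sc=lambda u,v:("scene",195+u/3,95+v/3); sd=lambda u,v:("side",160+(u-425)/3,170+v/3)
s35,c35=np.sin(np.radians(35)),np.cos(np.radians(35))
Mloc=np.array([[s35,0,c35],[0,1,0],[-c35,0,s35]])  # columns x,y,z of mould in stand axes
def mw(p,q):
    Rz=R.from_euler('z',p[2]).as_matrix(); 
    foot=np.array([p[0],p[1],.140])+Rz@np.array([-.038*c35,0,0])
    return foot+Rz@Mloc@np.asarray(q), foot, Rz@Mloc
def bw(p,q): return np.array([p[0],p[1],0])+R.from_euler('z',p[2]).as_matrix()@np.array([q[0]+p[3],q[1],.012])
B=[(sc(78,315),(-.085,-.055)),(sc(285,363),(.085,.055)),(sc(198,432),(.085,-.055)),
(sd(613,170),(.085,.055)),(sd(718,168),(.085,-.055)),(sd(735,268),(-.085,-.055)),(sd(620,273),(-.085,.055))]
a,b=.034,.036
M=[(sc(115,215),(-a,-b,0)),(sc(135,280),(a,-b,0)),(sc(190,295),(a,-b,.076)),(sc(168,230),(-a,-b,.076)),(sc(180,173),(-a,b,0)),
(sd(636,32),(-a,b,.076)),(sd(713,30),(-a,-b,.076)),(sd(634,108),(-a,b,0)),(sd(716,108),(-a,-b,0)),(sd(640,133),(a,b,0)),(sd(712,133),(a,-b,0))]
def f(p): return np.concatenate([proj(m[0],bw(p,q))-m[1:] for m,q in B]+[proj(m[0],mw(p,q)[0])-m[1:] for m,q in M])
r=least_squares(f,[.563,-.022,1.6,0],loss='soft_l1'); print(r.x,np.degrees(r.x[2])); print(f(r.x).reshape(-1,2).T)
_,foot,Rm=mw(r.x,[0,0,0]); print("foot",foot,"e",Rm[:,2])
# rod x,y,yaw of grip
D=[(sc(95,250),(.125,0,0)),(sd(682,291),(.125,0,0)),(sc(34,130),(-.04,0,.014)),(sd(641,402),(-.04,0,.014)),(sc(62,188),(.04,0,.014)),(sd(661,344),(.04,0,.014))]
def g(p): return np.concatenate([proj(m[0],np.array([p[0],p[1],.014])+R.from_euler('z',p[2]).as_matrix()@np.array(q))-m[1:] for m,q in D])
r=least_squares(g,[.54,-.27,1.33]); print("rod",r.x,np.degrees(r.x[2])); print(g(r.x).reshape(-1,2).T)
```

```text
[ 0.5638 -0.0191  1.6079  0.0001] 92.12418569230536
[[-0.1702  0.1237 -0.8065  0.3237 -0.5052 -0.1797 -0.1074 -1.4044  1.994
  -0.5075 -3.4287 -1.7084 -0.8082 -1.1769  0.9935 -0.3386 -1.5352 -0.7991]
 [-0.9463 -0.029  -0.992  -0.0316 -0.5297 -2.2274 -2.32    0.5817  1.3935
   0.8469 -1.1167  0.9643  0.215   0.2728 -0.8752 -1.6399  0.8416  0.0595]]
foot [ 0.5649 -0.0502  0.14  ] e [-0.0304  0.8186  0.5736]
rod [ 0.5379 -0.2708  1.3285] 76.11750119633587
[[-0.5164 -0.5971 -0.8659 -0.5559 -0.5959 -0.1509]
 [ 0.8819  0.1746  0.2462 -0.0167 -1.4545 -1.8113]]
```

Call:
arm_command(
  targets=[
    {"gripper":70,"linear":[20,-6,5],"spin":-4},
    {"gripper":70,"linear":[57,-17,13],"spin":-11},
    {"gripper":70,"linear":[95,-28,21],"spin":-18},
    {"gripper":70,"linear":[133,-40,29],"spin":-25},
    {"gripper":70,"linear":[171,-51,37],"spin":-32},
    {"gripper":70,"linear":[209,-63,45],"spin":-39},
    {"gripper":70,"linear":[247,-74,53],"spin":-46},
    {"gripper":70,"linear":[285,-85,60],"spin":-53},
  ],
)

```text
time_s: 0.77
ee_pos: [0.4414, -0.355, 0.1483]
ee_rot: [0.798, 0.603, 0.0, -0.001]
force: [-1.0, -0.2, -0.4]
opening: 0.0595
```

```bash
cat >> h.py <<'E'
from cell import observe, read_camera
def todo(p,yaw=None):
    "shift in tool axes (mm) and spin (deg) to reach TCP p with tool x at world yaw(deg)"
    s=observe();Q=R.from_quat(s["ee_rot"]);x=Q.as_matrix()[:,0];y0=np.degrees(np.arctan2(x[1],x[0]))
    print("t",round(s["time_s"],2),"pos",np.round(s["ee_pos"],4),"yaw",round(y0,2),"F",np.round(s["force"],1),"open",round(s["opening"],4))
    print("linear",np.round(1000*Q.inv().apply(np.asarray(p)-s["ee_pos"]),1),"spin",None if yaw is None else round(-(yaw-y0),2))
E
python3 -c "
from h import *
todo([.5343,-.2854,.10],76.1)"
```

```text
t 0.77 pos [ 0.4414 -0.355   0.1483] yaw 74.13 F [-1.  -0.2 -0.4] open 0.0595
linear [92.3 70.4 48.4] spin -1.97
```

Call:
arm_command(
  targets=[
    {"gripper":70,"linear":[25,19,13],"spin":-2},
    {"gripper":70,"linear":[50,38,26],"spin":-2},
    {"gripper":70,"linear":[75,57,39],"spin":-2},
    {"gripper":70,"linear":[92,70,48],"spin":-2},
    {"gripper":70,"linear":[92,70,48],"spin":-2},
    {"gripper":70,"linear":[92,70,48],"spin":-2},
  ],
)

```text
time_s: 1.27
ee_pos: [0.5341, -0.2845, 0.0993]
ee_rot: [0.787, 0.617, -0.0, -0.002]
force: [0.1, -0.9, 0.8]
opening: 0.0597
```

Run:
```python
from h import *
todo([.5343,-.2854,.10],76.1)
s=observe();c=read_camera("wrist");np.savez("wrist.npz",**c,p=s["ee_pos"],q=s["ee_rot"])
print(np.round(c["mount"],3).tolist(),c["fx"],c["cx"],c["cy"])
cv2.imwrite("pics/w1.png",c["img"][:,:,::-1])
```

```text
t 1.27 pos [ 0.5341 -0.2845  0.0993] yaw 76.24 F [ 0.1 -0.9  0.8] open 0.0597
linear [-0.8  0.4 -0.7] spin 0.14
[[0.0, -0.955, -0.297, 0.075], [1.0, 0.0, -0.0, -0.0], [0.0, -0.297, 0.955, -0.165], [0.0, 0.0, 0.0, 1.0]] 302.2323114646127 254.36019132999115 193.95971047262827
```

View pics/w1.png

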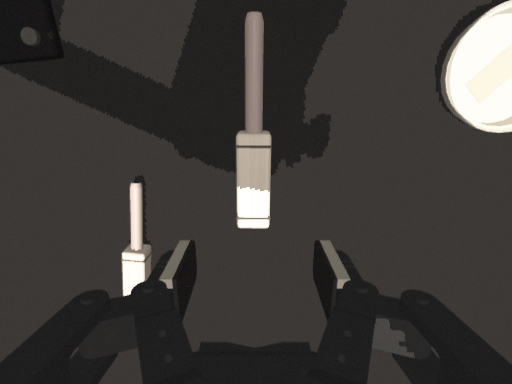

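Wrist picture: the larger rod is centred between the jaws, tip at (254,12), handle front edge at (254,131), handle back edge at (253,219–228). The smaller rod is at (137,220), clear of the fingers.

```bash
cat >> h.py <<'E'
def watz(w,u,v,z,frame=None):
    m=w["mount"];d=np.array([(u-w["cx"])/w["fx"],(v-w["cy"])/w["fy"],1.]);Q=R.from_quat(w["q"])
    o=w["p"]+Q.apply(m[:3,3]);d=Q.apply(m[:3,:3]@d);return o+d*(z-o[2])/d[2]
E
python3 - <<'E'
from h import *
w=dict(np.load("wrist.npz"))
t=watz(w,254,13,.014);f=watz(w,254,131,.028);b=watz(w,253.5,219,.028);b0=watz(w,253.5,228,.0)
print(t,f,b,b0,np.linalg.norm(t-f),np.linalg.norm(f-b))
d=(t-b)[:2];yaw=np.degrees(np.arctan2(d[1],d[0]));u=d/np.linalg.norm(d);g=(t[:2]-.125*u+b[:2]+.04*u)/2;print(yaw,"grip",g)
todo([*(g-.015*u),.003],yaw)
E
```

```text
[ 0.56578517 -0.15221692  0.014     ] [ 0.54595716 -0.23329522  0.028     ] [ 0.52826164 -0.30368651  0.028     ] [ 0.52324119 -0.32346679  0.        ] 0.08463357248214794 0.07258143117639823
76.0862420170899 grip [ 0.53680381 -0.26920471]
t 1.32 pos [ 0.5337 -0.2854  0.1   ] yaw 76.18 F [-0.5 -0.   0.4] open 0.0598
linear [ 1.3 -0.7 97. ] spin 0.09
```

Call:
arm_command(
  targets=[
    {"gripper":70,"linear":[-2,-0.7,35],"spin":0},
    {"gripper":70,"linear":[-2,-0.7,65],"spin":0},
    {"gripper":70,"linear":[-2,-0.7,85],"spin":0},
    {"gripper":70,"linear":[-2,-0.7,94],"spin":0},
    {"gripper":70,"linear":[-2,-0.7,97],"spin":0},
    {"gripper":70,"linear":[-2,-0.7,97],"spin":0},
    {"gripper":40,"linear":[-2,-0.7,97],"spin":0},
    {"gripper":25,"linear":[-2,-0.7,97],"spin":0},
  ],
)

```text
time_s: 1.98
ee_pos: [0.5331, -0.2876, 0.0047]
ee_rot: [0.787, 0.617, 0.0, 0.0]
force: [0.5, 0.2, -0.5]
opening: 0.0369
```

Call:
arm_command(
  targets=[
    {"gripper":25,"linear":[0,0,0],"spin":0},
    {"gripper":0,"linear":[0,0,0],"spin":0},
    {"gripper":0,"linear":[0,0,0],"spin":0},
    {"gripper":0,"linear":[0,0,0],"spin":0},
    {"gripper":0,"linear":[0,0,0],"spin":0},
    {"gripper":0,"linear":[0,0,0],"spin":0},
  ],
)

```text
time_s: 2.48
ee_pos: [0.5336, -0.2881, 0.0061]
ee_rot: [0.787, 0.617, 0.001, 0.001]
force: [-2.6, -0.1, 6.7]
opening: -0.0003
```

Run:
```python
from h import *
s=observe();c=read_camera("wrist");cv2.imwrite("pics/w2.png",c["img"][:,:,::-1]);print(s["force"],s["opening"],s["ee_pos"])
```

```text
[-2.59457696 -0.05219271  6.69275913] -0.0002623895751300683 [ 0.53361481 -0.28807738  0.00613372]
```

View pics/w2.png

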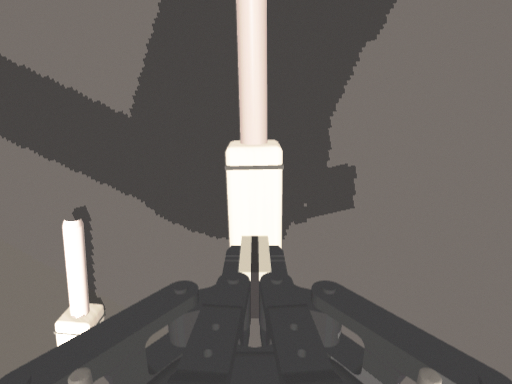

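Run:
```python
from h import *
s=observe();c=read_camera("wrist");w=dict(**c,p=s["ee_pos"],q=s["ee_rot"])
Q=R.from_quat(w["q"])
for u,v,z in [(254,142,.028),(254,167,.028),(254,148,.028),(254,245,.028),(254,2,.021)]:
    P=watz(w,u,v,z);print(u,v,P,np.round(1000*Q.inv().apply(P-w["p"]),1))
for n in("scene","side"):
    c=read_camera(n);np.savez(n+"2.npz",**c)
a=np.load("scene2.npz")["img"][95:225,180:310,::-1];b=np.load("side2.npz")["img"][220:350,170:300,::-1]
o=np.hstack([cv2.resize(a,(400,400),interpolation=2),cv2.resize(b,(400,400),interpolation=2)])
cv2.imwrite("pics/c2.png",np.clip(255*(o/255.)**0.6,0,255).astype(np.uint8))
```

```text
254 142 [ 0.54670444 -0.2332623   0.028     ] [ 56.3  -0.4 -21.9]
254 167 [ 0.54384393 -0.24487166  0.028     ] [ 44.4  -0.4 -21.9]
254 148 [ 0.54603074 -0.2359965   0.028     ] [ 53.5  -0.4 -21.9]
254 245 [ 0.53392012 -0.28514734  0.028     ] [  2.9  -0.4 -21.8]
254 2 [ 0.56091054 -0.17563533  0.021     ] [115.7  -0.3 -14.9]
```

View pics/c2.png

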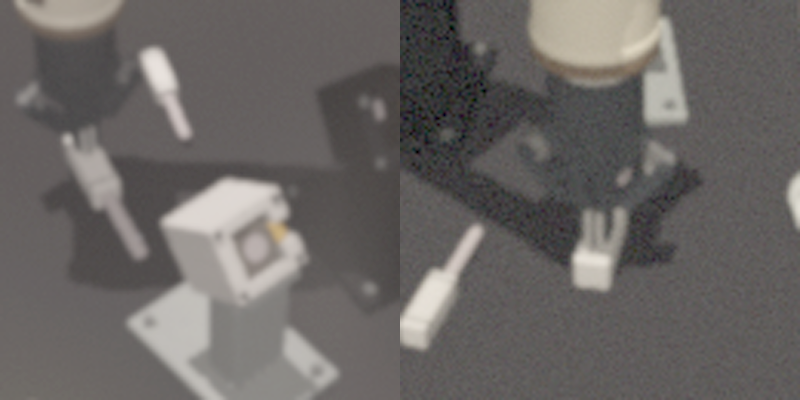

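The pictures show the fingers shut (opening 0) and standing on top of the handle: scene crop about (80,138), side crop about (605,250). The rod has not moved. So the true finger ends lie about 20 mm above the reported TCP. I'll lift, reopen and feel for the bench.

Call:
arm_command(
  targets=[
    {"gripper":0,"linear":[0,0,-8],"spin":0},
    {"gripper":50,"linear":[0,0,-20],"spin":0},
    {"gripper":50,"linear":[0,0,-20],"spin":0},
    {"gripper":50,"linear":[0,0,-20],"spin":0},
    {"gripper":50,"linear":[0,0,-20],"spin":0},
    {"gripper":50,"linear":[0,0,-20],"spin":0},
    {"gripper":50,"linear":[0,0,-20],"spin":0},
    {"gripper":50,"linear":[0,0,-20],"spin":0},
  ],
)

```text
time_s: 3.35
ee_pos: [0.5334, -0.288, 0.0258]
ee_rot: [0.787, 0.617, 0.0, 0.001]
force: [0.9, 0.6, 0.3]
opening: 0.0427
```

Call:
arm_command(
  targets=[
    {"gripper":50,"linear":[0,0,10],"spin":0},
    {"gripper":50,"linear":[0,0,18],"spin":0},
    {"gripper":50,"linear":[0,0,22],"spin":0},
    {"gripper":50,"linear":[0,0,24],"spin":0},
    {"gripper":50,"linear":[0,0,26],"spin":0},
    {"gripper":50,"linear":[0,0,26],"spin":0},
  ],
)

```text
time_s: 3.85
ee_pos: [0.5333, -0.2879, -0.0007]
ee_rot: [0.787, 0.617, 0.0, 0.0]
force: [-0.1, -0.1, 0.6]
opening: 0.043
```

Call:
arm_command(
  targets=[
    {"gripper":50,"linear":[0,0,2],"spin":0},
    {"gripper":50,"linear":[0,0,4],"spin":0},
    {"gripper":50,"linear":[0,0,6],"spin":0},
    {"gripper":50,"linear":[0,0,6],"spin":0},
  ],
)

```text
time_s: 4.18
ee_pos: [0.5332, -0.2878, -0.0071]
ee_rot: [0.787, 0.617, 0.0, 0.0]
force: [0.4, 0.7, 0.0]
opening: 0.0427
```

Call:
arm_command(
  targets=[
    {"gripper":50,"linear":[0,0,2],"spin":0},
    {"gripper":50,"linear":[0,0,4],"spin":0},
    {"gripper":50,"linear":[0,0,4],"spin":0},
  ],
)

```text
time_s: 4.43
ee_pos: [0.533, -0.2877, -0.0115]
ee_rot: [0.787, 0.617, 0.0, 0.0]
force: [-0.0, -0.6, -0.7]
opening: 0.0426
```

Call:
arm_command(
  targets=[
    {"gripper":50,"linear":[0,0,2],"spin":0},
    {"gripper":50,"linear":[0,0,4],"spin":0},
    {"gripper":50,"linear":[0,0,4],"spin":0},
  ],
)

```text
time_s: 4.68
ee_pos: [0.5329, -0.2875, -0.016]
ee_rot: [0.787, 0.617, 0.0, -0.0]
force: [0.2, 0.8, 0.7]
opening: 0.0426
```

Call:
arm_command(
  targets=[
    {"gripper":50,"linear":[0,0,2],"spin":0},
    {"gripper":50,"linear":[0,0,3],"spin":0},
    {"gripper":30,"linear":[0,0,3],"spin":0},
    {"gripper":0,"linear":[0,0,3],"spin":0},
    {"gripper":0,"linear":[0,0,3],"spin":0},
    {"gripper":0,"linear":[0,0,3],"spin":0},
    {"gripper":0,"linear":[0,0,3],"spin":0},
    {"gripper":0,"linear":[0,0,3],"spin":0},
  ],
)

```text
time_s: 5.35
ee_pos: [0.5328, -0.2875, -0.019]
ee_rot: [0.787, 0.617, 0.0, -0.0]
force: [0.1, 0.6, -1.4]
opening: 0.0271
```

Gripped: opening is 27 mm for a 28 mm handle, with the rod axis 33 mm above the reported TCP. The tool can't tilt, so I'll turn the rod up in the pads by resting its tip on the mould's sloping upper face, which is also at 35°. That contact also gives me a reference to the mould.

Call:
arm_command(
  targets=[
    {"gripper":0,"linear":[0,0,-10],"spin":0},
    {"gripper":0,"linear":[0,0,-35],"spin":0},
    {"gripper":0,"linear":[0,0,-70],"spin":0},
    {"gripper":0,"linear":[0,0,-105],"spin":0},
    {"gripper":0,"linear":[0,0,-140],"spin":-3},
    {"gripper":0,"linear":[0,0,-175],"spin":-8},
    {"gripper":0,"linear":[10,2,-208],"spin":-12},
    {"gripper":0,"linear":[30,4,-219],"spin":-16},
  ],
)

```text
time_s: 6.02
ee_pos: [0.5444, -0.2611, 0.2062]
ee_rot: [0.693, 0.721, 0.001, 0.003]
force: [0.9, -0.7, -0.6]
opening: 0.027
```

```bash
python3 -c "
from h import *
todo([.569,-.175,.20],92.1)"
```

```text
t 6.02 pos [ 0.5444 -0.2611  0.2062] yaw 92.27 F [ 0.9 -0.7 -0.6] open 0.027
linear [85.1 27.9  6. ] spin 0.17
```

Call:
arm_command(
  targets=[
    {"gripper":0,"linear":[30,10,2],"spin":0},
    {"gripper":0,"linear":[60,20,4],"spin":0},
    {"gripper":0,"linear":[80,26,6],"spin":0},
    {"gripper":0,"linear":[85,28,6],"spin":0},
    {"gripper":0,"linear":[85,28,6],"spin":0},
  ],
)

```text
time_s: 6.43
ee_pos: [0.5693, -0.1737, 0.2006]
ee_rot: [0.692, 0.722, 0.001, 0.003]
force: [0.9, 0.7, -1.7]
opening: 0.0269
```

Run:
```python
from h import *
todo([.569,-.159,.1796],92.1)
s=observe();c=read_camera("wrist");np.savez("w3.npz",**c,p=s["ee_pos"],q=s["ee_rot"])
a=c["img"][:,:,::-1];b=read_camera("side")["img"][:,:,::-1]; np.savez("side3.npz",img=b)
o=np.zeros((384,790,3),np.uint8);o[:,:512]=a;o[:,515:790]=cv2.resize(b[120:260,170:270],(275,384),interpolation=2)
cv2.imwrite("pics/w3.png",np.clip(255*(o/255.)**0.6,0,255).astype(np.uint8))
```

```text
t 6.43 pos [ 0.5693 -0.1737  0.2006] yaw 92.39 F [ 0.9  0.7 -1.7] open 0.0269
linear [14.8  0.2 21. ] spin 0.29
```

View pics/w3.png

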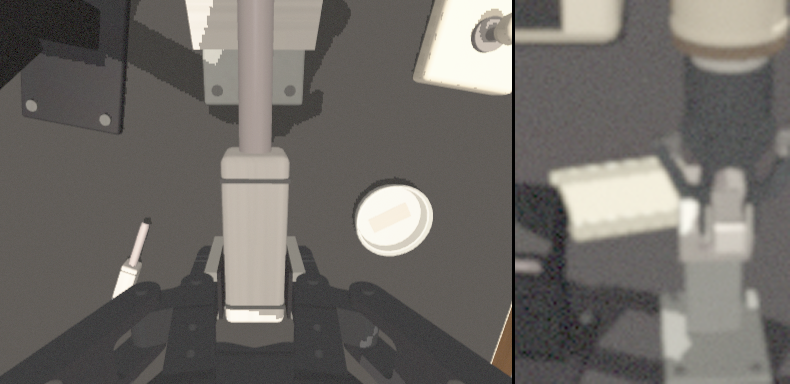

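Wrist picture: the rod is held straight between the pads at u≈256. The mould's lower top edge runs level from (191,49) to (320,49), centre 255.5, so yaw and sideways alignment are good. I'll check the edge position numerically.

Run:
```python
from h import *
w=dict(np.load("w3.npz"))
for u,v,z in [(191,49,.1679),(320,49,.1679),(205,103,.012),(304,104,.012)]: print(watz(w,u,v,z))
```

```text
[ 0.52721795 -0.07134801  0.1679    ]
[ 0.60374095 -0.06809174  0.1679    ]
[ 0.51188481 -0.10465178  0.012     ]
[ 0.62259014 -0.10111002  0.012     ]
```

Call:
arm_command(
  targets=[
    {"gripper":0,"linear":[10,0,9],"spin":0},
    {"gripper":0,"linear":[15,0,17],"spin":0},
    {"gripper":0,"linear":[15,0,21],"spin":0},
    {"gripper":0,"linear":[15,0,24],"spin":0},
    {"gripper":0,"linear":[15,0,28],"spin":0},
    {"gripper":0,"linear":[15,0,32],"spin":0},
    {"gripper":0,"linear":[16,0,36],"spin":0},
    {"gripper":0,"linear":[16,0,40],"spin":0},
  ],
)

```text
time_s: 7.2
ee_pos: [0.5687, -0.1603, 0.1604]
ee_rot: [0.693, 0.721, 0.0, 0.004]
force: [0.2, -3.5, 3.2]
opening: 0.0269
```

Call:
arm_command(
  targets=[
    {"gripper":0,"linear":[2.5,0,4],"spin":0},
    {"gripper":0,"linear":[4,0,8],"spin":0},
    {"gripper":0,"linear":[5.5,0,15],"spin":0},
    {"gripper":0,"linear":[7.5,0,22],"spin":0},
    {"gripper":0,"linear":[10,0,29],"spin":0},
    {"gripper":0,"linear":[12.5,0,36],"spin":0},
    {"gripper":0,"linear":[15.5,0,42.5],"spin":0},
  ],
)

```text
time_s: 7.78
ee_pos: [0.5685, -0.1456, 0.1175]
ee_rot: [0.693, 0.721, 0.0, 0.004]
force: [1.2, -5.5, 0.3]
opening: 0.0266
```

Call:
arm_command(
  targets=[
    {"gripper":0,"linear":[2.5,0,3],"spin":0},
    {"gripper":0,"linear":[4.5,0,6.5],"spin":0},
    {"gripper":0,"linear":[6.5,0,10],"spin":0},
    {"gripper":0,"linear":[8.5,0,13],"spin":0},
    {"gripper":0,"linear":[10.5,0,16],"spin":0},
    {"gripper":0,"linear":[12,0,18.5],"spin":0},
    {"gripper":0,"linear":[12,0,18.5],"spin":0},
  ],
)

```text
time_s: 8.37
ee_pos: [0.5682, -0.1336, 0.0986]
ee_rot: [0.693, 0.721, 0.0, 0.004]
force: [-0.3, -5.2, 1.9]
opening: 0.0274
```

Run:
```python
from h import *
todo([.568,-.1335,.0987],92.1)
s=observe();print(np.round(s["ft_torque"],2));c=read_camera("wrist");np.savez("w4.npz",**c,p=s["ee_pos"],q=s["ee_rot"])
a=c["img"][:,:,::-1];b=read_camera("scene")["img"][:,:,::-1]; np.savez("scene4.npz",img=b)
o=np.zeros((384,790,3),np.uint8);o[:,:512]=a;o[:,515:790]=cv2.resize(b[120:260,195:295],(275,384),interpolation=2)
cv2.imwrite("pics/w4.png",np.clip(255*(o/255.)**0.6,0,255).astype(np.uint8))
```

```text
t 8.37 pos [ 0.5682 -0.1336  0.0986] yaw 92.23 F [-0.3 -5.2  1.9] open 0.0274
linear [ 0.1 -0.1 -0.1] spin 0.13
[-0.48 -0.01 -0.  ]
```

View pics/w4.png

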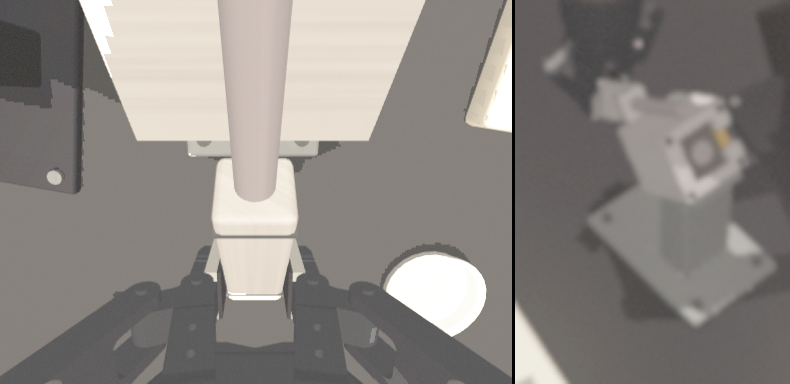

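Call:
arm_command(
  targets=[
    {"gripper":0,"linear":[0,0,1],"spin":0},
    {"gripper":0,"linear":[0.5,0,2],"spin":0},
    {"gripper":0,"linear":[0.5,0,2.5],"spin":0},
    {"gripper":0,"linear":[0.5,0,2.5],"spin":0},
  ],
)

```text
time_s: 8.8
ee_pos: [0.5684, -0.133, 0.0968]
ee_rot: [0.693, 0.721, 0.001, 0.005]
force: [-1.6, -2.6, 8.6]
opening: 0.0268
```

Run:
```python
from h import *
todo([.568,-.1335,.0987],92.1)
s=observe();print(np.round(s["ft_torque"],2))
```

```text
t 8.8 pos [ 0.5684 -0.133   0.0968] yaw 92.23 F [-1.6 -2.6  8.6] open 0.0268
linear [-0.5 -0.4 -1.9] spin 0.13
[0.29 0.15 0.1 ]
```

The press changed the contact from tip only to the full shaft lying on the upper face: 8.5 N normal and the moment reversed. So the rod is at 35° and its offset from the mould is known. Now I lift off, back out and go below.

Call:
arm_command(
  targets=[
    {"gripper":0,"linear":[-3,0,-4],"spin":0},
    {"gripper":0,"linear":[-20,0,8],"spin":0},
    {"gripper":0,"linear":[-45,0,26],"spin":0},
    {"gripper":0,"linear":[-72,0,44],"spin":0},
    {"gripper":0,"linear":[-66,0,54],"spin":0},
    {"gripper":0,"linear":[-56,0,68],"spin":0},
    {"gripper":0,"linear":[-46,0,82],"spin":0},
    {"gripper":0,"linear":[-46,0,82],"spin":0},
  ],
)

```text
time_s: 9.47
ee_pos: [0.5692, -0.1775, 0.0122]
ee_rot: [0.693, 0.721, 0.0, 0.002]
force: [-0.8, 0.9, -1.3]
opening: 0.0271
```

Run:
```python
from h import *
todo([.5684,-.1791,.0144],92.1)
s=observe();c=read_camera("wrist");np.savez("w5.npz",**c,p=s["ee_pos"],q=s["ee_rot"])
a=c["img"][:,:,::-1];b=read_camera("scene")["img"][:,:,::-1]
o=np.zeros((384,790,3),np.uint8);o[:,:512]=a;o[:,515:790]=cv2.resize(b[120:260,185:285],(275,384),interpolation=2)
cv2.imwrite("pics/w5.png",np.clip(255*(o/255.)**0.6,0,255).astype(np.uint8))
```

```text
t 9.47 pos [ 0.5692 -0.1775  0.0122] yaw 92.27 F [-0.8  0.9 -1.3] open 0.0271
linear [-1.6 -0.9 -2.2] spin 0.17
```

View pics/w5.png

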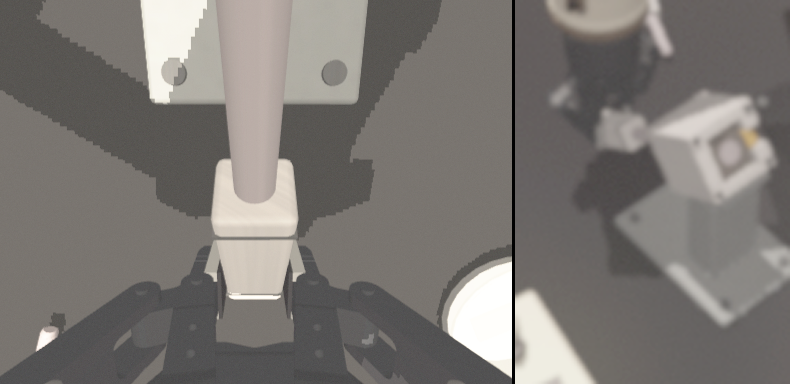

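The rod is at 35°, pointing to the mould foot, with no contact; the dish and base plate are clear. Advancing along the axis to feel for the plate.

Call:
arm_command(
  targets=[
    {"gripper":0,"linear":[-1.5,-0.5,-2],"spin":0},
    {"gripper":0,"linear":[3,-0.5,-5],"spin":0},
    {"gripper":0,"linear":[6.5,-0.5,-8],"spin":0},
    {"gripper":0,"linear":[6.5,-0.5,-8],"spin":0},
  ],
)

```text
time_s: 9.9
ee_pos: [0.5704, -0.1725, 0.0245]
ee_rot: [0.693, 0.721, 0.001, 0.005]
force: [0.2, 0.9, -1.3]
opening: 0.027
```

Call:
arm_command(
  targets=[
    {"gripper":0,"linear":[1,0,-0.7],"spin":0},
    {"gripper":0,"linear":[2,0,-1.4],"spin":0},
    {"gripper":0,"linear":[3.3,0,-2.3],"spin":0},
    {"gripper":0,"linear":[3.3,0,-2.3],"spin":0},
  ],
)

```text
time_s: 10.23
ee_pos: [0.5704, -0.169, 0.027]
ee_rot: [0.693, 0.721, 0.001, 0.005]
force: [-0.7, -0.7, -2.0]
opening: 0.0265
```

Call:
arm_command(
  targets=[
    {"gripper":0,"linear":[-4,0,3],"spin":0},
    {"gripper":0,"linear":[-4,0,3],"spin":0},
    {"gripper":0,"linear":[-4,0,3],"spin":0},
    {"gripper":0,"linear":[-4,0,3],"spin":0},
  ],
)

```text
time_s: 10.57
ee_pos: [0.5704, -0.1731, 0.0238]
ee_rot: [0.693, 0.721, 0.001, 0.005]
force: [0.6, -0.6, -2.4]
opening: 0.0272
```

```bash
cat >> h.py <<'E'
def mz(foot_x=.5649,ref=(-.133,.0968),rz=-73.5):
    "rod tip in mould axes (mm) from touch reference"
    s=observe();p=s["ee_pos"];f=1000*(p[1]-ref[0]);d=1000*(ref[1]-p[2]);c,k=np.cos(np.radians(35)),np.sin(np.radians(35))
    y=-1000*(p[0]-(foot_x-.0371*(p[1]+.0502)));F=s["force"]
    print("t %.2f x %.1f y %.1f tipz %.1f"%(s["time_s"],-41+f*k+d*c,y,rz+f*c-d*k+141),"F",np.round(F,1),"Fx %.1f Fy %.1f axial %.1f"%(F[1]*k-F[2]*c,-F[0],F[1]*c+F[2]*k),np.round(p,4),np.round(s["qd"],3))
E
python3 -c "
from h import *
mz()"
```

```text
t 10.57 x -4.2 y -1.0 tipz -7.2 F [ 0.6 -0.6 -2.4] Fx 1.6 Fy -0.6 axial -1.9 [ 0.5704 -0.1731  0.0238] [ 0.002 -0.002 -0.     0.001 -0.     0.001]
```

Call:
arm_command(
  targets=[
    {"gripper":0,"linear":[2.4,-1,3.4],"spin":0},
    {"gripper":0,"linear":[2.4,-1,3.4],"spin":0},
    {"gripper":0,"linear":[2.4,-1,3.4],"spin":0},
  ],
)

```text
time_s: 10.82
ee_pos: [0.5692, -0.1706, 0.0201]
ee_rot: [0.693, 0.721, 0.001, 0.005]
force: [-0.2, 1.3, -1.5]
opening: 0.0273
```

Call:
arm_command(
  targets=[
    {"gripper":0,"linear":[1.6,0,-1.1],"spin":0},
    {"gripper":0,"linear":[3.3,0,-2.3],"spin":0},
    {"gripper":0,"linear":[3.3,0,-2.3],"spin":0},
    {"gripper":0,"linear":[3.3,0,-2.3],"spin":0},
  ],
)

```text
time_s: 11.15
ee_pos: [0.5691, -0.1671, 0.0226]
ee_rot: [0.693, 0.721, 0.001, 0.005]
force: [-0.5, 0.4, -2.3]
opening: 0.0268
```

```bash
python3 -c "
from h import *
mz()"
```

```text
t 11.15 x 0.2 y 0.1 tipz -3.0 F [-0.5  0.4 -2.3] Fx 2.1 Fy 0.5 axial -0.9 [ 0.5691 -0.1671  0.0226] [-0.003  0.002  0.001  0.001 -0.001 -0.003]
```

Call:
arm_command(
  targets=[
    {"gripper":0,"linear":[0.8,0,-0.6],"spin":0},
    {"gripper":0,"linear":[1.6,0,-1.1],"spin":0},
    {"gripper":0,"linear":[2.4,0,-1.7],"spin":0},
    {"gripper":0,"linear":[2.4,0,-1.7],"spin":0},
  ],
)

```text
time_s: 11.48
ee_pos: [0.5691, -0.1646, 0.0244]
ee_rot: [0.693, 0.721, 0.001, 0.005]
force: [-0.1, 0.1, -1.7]
opening: 0.0269
```

Call:
arm_command(
  targets=[
    {"gripper":0,"linear":[0.8,0,-0.6],"spin":0},
    {"gripper":0,"linear":[1.6,0,-1.1],"spin":0},
    {"gripper":0,"linear":[1.6,0,-1.1],"spin":0},
  ],
)

```text
time_s: 11.73
ee_pos: [0.569, -0.1629, 0.0257]
ee_rot: [0.693, 0.721, 0.001, 0.005]
force: [1.6, -0.9, -1.4]
opening: 0.0272
```

Call:
arm_command(
  targets=[
    {"gripper":0,"linear":[0.8,0,-0.6],"spin":0},
    {"gripper":0,"linear":[1.6,0,-1.1],"spin":0},
    {"gripper":0,"linear":[1.6,0,-1.1],"spin":0},
  ],
)

```text
time_s: 11.98
ee_pos: [0.569, -0.1611, 0.0269]
ee_rot: [0.693, 0.721, 0.001, 0.005]
force: [-0.3, -0.7, -1.4]
opening: 0.0271
```

Call:
arm_command(
  targets=[
    {"gripper":0,"linear":[0.8,0,-0.6],"spin":0},
    {"gripper":0,"linear":[1.6,0,-1.1],"spin":0},
    {"gripper":0,"linear":[1.6,0,-1.1],"spin":0},
  ],
)

```text
time_s: 12.23
ee_pos: [0.569, -0.1594, 0.0281]
ee_rot: [0.693, 0.721, 0.001, 0.005]
force: [0.0, 0.1, -2.2]
opening: 0.0271
```

```bash
python3 -c "
from h import *
mz()"
```

```text
t 12.23 x 0.1 y -0.0 tipz 6.5 F [ 0.   0.1 -2.2] Fx 1.9 Fy -0.0 axial -1.2 [ 0.569  -0.1594  0.0281] [-0.001  0.001  0.001  0.001 -0.001 -0.003]
```

Call:
arm_command(
  targets=[
    {"gripper":0,"linear":[0.8,0,-0.6],"spin":0},
    {"gripper":0,"linear":[1.6,0,-1.1],"spin":0},
    {"gripper":0,"linear":[1.6,0,-1.1],"spin":0},
  ],
)

```text
time_s: 12.48
ee_pos: [0.5688, -0.1585, 0.029]
ee_rot: [0.693, 0.721, 0.0, 0.005]
force: [1.0, -7.4, -6.8]
opening: 0.0269
```

Call:
arm_command(
  targets=[
    {"gripper":0,"linear":[0.8,0,-0.6],"spin":0},
    {"gripper":0,"linear":[1.6,0,-1.1],"spin":0},
    {"gripper":0,"linear":[1.6,0,-1.1],"spin":0},
  ],
)

```text
time_s: 12.73
ee_pos: [0.5686, -0.1578, 0.0298]
ee_rot: [0.693, 0.721, -0.0, 0.006]
force: [1.4, -8.0, -6.6]
opening: 0.027
```

```bash
python3 -c "
from h import *
mz()"
```

```text
t 12.73 x -0.3 y 0.3 tipz 8.8 F [ 1.4 -8.  -6.6] Fx 0.8 Fy -1.4 axial -10.3 [ 0.5686 -0.1578  0.0298] [ 0.     0.001  0.001  0.001  0.001 -0.003]
```

Contact at about 9 N. I can't yet tell plate from block, because the rod may have crept in the pads. I'll back off and feel 6 mm to one side to compare depths.

Call:
arm_command(
  targets=[
    {"gripper":0,"linear":[-4,0,2.9],"spin":0},
    {"gripper":0,"linear":[-9.8,0,6.9],"spin":0},
    {"gripper":0,"linear":[-9.8,0,6.9],"spin":0},
    {"gripper":0,"linear":[-9.8,-3,6.9],"spin":0},
    {"gripper":0,"linear":[-9.8,-6,6.9],"spin":0},
    {"gripper":0,"linear":[-9.8,-6,6.9],"spin":0},
  ],
)

```text
time_s: 13.23
ee_pos: [0.5625, -0.1678, 0.023]
ee_rot: [0.693, 0.721, -0.0, 0.006]
force: [0.0, -1.1, -2.4]
opening: 0.0267
```

```bash
python3 -c "
from h import *
mz()"
```

```text
t 13.23 x -0.5 y 6.8 tipz -3.3 F [ 0.  -1.1 -2.4] Fx 1.3 Fy -0.0 axial -2.3 [ 0.5625 -0.1678  0.023 ] [ 0.005  0.003 -0.012  0.001  0.001  0.004]
```

Call:
arm_command(
  targets=[
    {"gripper":0,"linear":[0.8,0,-0.6],"spin":0},
    {"gripper":0,"linear":[1.6,0,-1.1],"spin":0},
    {"gripper":0,"linear":[2.4,0,-1.7],"spin":0},
    {"gripper":0,"linear":[2.4,0,-1.7],"spin":0},
  ],
)

```text
time_s: 13.57
ee_pos: [0.5622, -0.1669, 0.0244]
ee_rot: [0.693, 0.721, -0.001, 0.007]
force: [1.5, -15.9, -12.7]
opening: 0.0268
```

Call:
arm_command(
  targets=[
    {"gripper":0,"linear":[0.8,0,-0.6],"spin":0},
    {"gripper":0,"linear":[1.6,0,-1.1],"spin":0},
    {"gripper":0,"linear":[1.6,0,-1.1],"spin":0},
  ],
)

```text
time_s: 13.82
ee_pos: [0.562, -0.1673, 0.025]
ee_rot: [0.693, 0.721, -0.003, 0.008]
force: [3.6, -21.7, -15.8]
opening: 0.027
```

```bash
python3 -c "
from h import *
mz()"
```

```text
t 13.82 x -1.9 y 7.2 tipz -1.7 F [  3.6 -21.7 -15.8] Fx 0.5 Fy -3.6 axial -26.8 [ 0.562  -0.1673  0.025 ] [-0.     0.002  0.     0.004 -0.001 -0.001]
```

Off to the side it stops about 9–10 mm sooner, and hard (27 N): that is the plate. So the first place, near y = 0, is the hole, and the rod met the block there. Going back.

Call:
arm_command(
  targets=[
    {"gripper":0,"linear":[-2,0,1.5],"spin":0},
    {"gripper":0,"linear":[-5,0,3.5],"spin":0},
    {"gripper":0,"linear":[-5,0,3.5],"spin":0},
    {"gripper":0,"linear":[-5,4,3.5],"spin":0},
    {"gripper":0,"linear":[-5,7,3.5],"spin":0},
    {"gripper":0,"linear":[-5,7,3.5],"spin":0},
    {"gripper":0,"linear":[-5,7,3.5],"spin":0},
  ],
)

```text
time_s: 14.4
ee_pos: [0.5695, -0.1718, 0.0217]
ee_rot: [0.693, 0.721, -0.003, 0.008]
force: [-0.4, 0.7, -1.7]
opening: 0.027
```

```bash
python3 -c "
from h import *
mz()"
```

```text
t 14.40 x -1.7 y -0.1 tipz -7.4 F [-0.4  0.7 -1.7] Fx 1.8 Fy 0.4 axial -0.4 [ 0.5695 -0.1718  0.0217] [-0.004 -0.005  0.007 -0.002  0.    -0.   ]
```

```bash
cat >> h.py <<'E'
TT=np.array([.1155,0,-.1139])
def tip(off=None):
    "rod tip in mould axes from full pose, relative to touch reference"
    s=observe();c,k=np.cos(np.radians(35)),np.sin(np.radians(35));xh=np.array([-.0371,.9993,0]);yh=np.array([-.9993,-.0371,0]);up=np.array([0,0,1.])
    M=np.stack([k*xh-c*up,yh,c*xh+k*up])
    f=lambda p,q:R.from_quat(q).apply(TT)+p
    r=f(np.array([.5684,-.133,.0968]),[.693,.721,.001,.005])
    F=M@s["force"]
    d=1000*M@(f(s["ee_pos"],s["ee_rot"])-r)+[-41,0,67.5+2.7]; d[1]=1000*yh@(f(s["ee_pos"],s["ee_rot"])-[.5649,-.0502,0])
    print("t %.2f tip xyz(mould)"%s["time_s"],np.round(d,1),"F mould",np.round(F,1),"open",round(s["opening"],4),np.round(s["ee_pos"],4),np.round(s["ee_rot"],4))
E
python3 -c "
from h import *
tip()"
```

```text
t 14.40 tip xyz(mould) [-0.3  1.  -4.4] F mould [ 1.8  0.4 -0.4] open 0.027 [ 0.5695 -0.1718  0.0217] [ 0.6929  0.721  -0.0025  0.0078]
```

Call:
arm_command(
  targets=[
    {"gripper":0,"linear":[1.2,0,-0.8],"spin":0},
    {"gripper":0,"linear":[2.5,0,-1.7],"spin":0},
    {"gripper":0,"linear":[4,0,-2.8],"spin":0},
    {"gripper":0,"linear":[5,0,-3.5],"spin":0},
    {"gripper":0,"linear":[5,0,-3.5],"spin":0},
  ],
)

```text
time_s: 14.82
ee_pos: [0.5694, -0.1665, 0.0254]
ee_rot: [0.693, 0.721, -0.002, 0.008]
force: [-0.8, -0.3, -1.6]
opening: 0.0271
```

Call:
arm_command(
  targets=[
    {"gripper":0,"linear":[0.8,0,-0.6],"spin":0},
    {"gripper":0,"linear":[1.6,0,-1.1],"spin":0},
    {"gripper":0,"linear":[1.6,0,-1.1],"spin":0},
  ],
)

```text
time_s: 15.07
ee_pos: [0.5693, -0.1648, 0.0266]
ee_rot: [0.693, 0.721, -0.002, 0.008]
force: [-0.7, 0.8, -1.3]
opening: 0.0272
```

```bash
python3 -c "
from h import *
tip()"
```

```text
t 15.07 tip xyz(mould) [-0.3  1.1  4.1] F mould [ 1.6  0.7 -0.1] open 0.0272 [ 0.5693 -0.1648  0.0266] [ 0.6928  0.7211 -0.0024  0.008 ]
```

Tip at z ≈ 4 mm with no force: it is in the hole. Pushing gently.

Call:
arm_command(
  targets=[
    {"gripper":0,"linear":[0.8,0,-0.6],"spin":0},
    {"gripper":0,"linear":[1.6,0,-1.1],"spin":0},
    {"gripper":0,"linear":[2.4,0,-1.7],"spin":0},
    {"gripper":0,"linear":[3.2,0,-2.3],"spin":0},
    {"gripper":0,"linear":[4,0,-2.9],"spin":0},
    {"gripper":0,"linear":[4.8,0,-3.4],"spin":0},
    {"gripper":0,"linear":[5.6,0,-4],"spin":0},
    {"gripper":0,"linear":[6.5,0,-4.6],"spin":0},
  ],
)

```text
time_s: 15.73
ee_pos: [0.569, -0.1586, 0.0311]
ee_rot: [0.693, 0.721, -0.003, 0.008]
force: [0.3, -10.8, -9.0]
opening: 0.0272
```

```bash
python3 -c "
from h import *
tip()"
```

```text
t 15.73 tip xyz(mould) [-0.3  1.1 11.7] F mould [  1.2   0.1 -14. ] open 0.0272 [ 0.569  -0.1586  0.0311] [ 0.6928  0.7211 -0.0028  0.0082]
```

Call:
arm_command(
  targets=[
    {"gripper":0,"linear":[1,0,-0.7],"spin":0},
    {"gripper":0,"linear":[2,0,-1.4],"spin":0},
    {"gripper":0,"linear":[3,0,-2.1],"spin":0},
    {"gripper":0,"linear":[4,0,-2.8],"spin":0},
    {"gripper":0,"linear":[5,0,-3.5],"spin":0},
    {"gripper":0,"linear":[6,0,-4.2],"spin":0},
    {"gripper":0,"linear":[7,0,-4.9],"spin":0},
    {"gripper":0,"linear":[8,0,-5.6],"spin":0},
  ],
)

```text
time_s: 16.4
ee_pos: [0.5685, -0.1516, 0.0363]
ee_rot: [0.693, 0.721, -0.003, 0.009]
force: [2.4, -10.3, -8.3]
opening: 0.0269
```

Run:
```python
from h import *
tip()
s=observe();c=read_camera("wrist");np.savez("w6.npz",**c,p=s["ee_pos"],q=s["ee_rot"])
a=c["img"][:,:,::-1];b=read_camera("scene")["img"][:,:,::-1]
o=np.zeros((384,790,3),np.uint8);o[:,:512]=a;o[:,515:790]=cv2.resize(b[130:235,210:285],(275,384),interpolation=2)
cv2.imwrite("pics/w6.png",np.clip(255*(o/255.)**0.6,0,255).astype(np.uint8))
# compare handle front-bottom edge row with w5
for n in("w5","w6"):
    g=cv2.cvtColor(np.load(n+".npz")["img"],cv2.COLOR_RGB2GRAY).astype(float)[:,222:232].mean(1);d=np.diff(g)
    print(n,[(i,round(d[i])) for i in np.argsort(-abs(d))[:8]])
```

```text
t 16.40 tip xyz(mould) [-0.2  1.3 20.6] F mould [  0.8  -2.1 -13.2] open 0.0269 [ 0.5685 -0.1516  0.0363] [ 0.693   0.7209 -0.0034  0.0087]
w5 [(np.int64(239), 62), (np.int64(236), -57), (np.int64(158), 55), (np.int64(159), 36), (np.int64(235), -34), (np.int64(240), 30), (np.int64(297), -25), (np.int64(294), 24)]
w6 [(np.int64(158), 76), (np.int64(239), 76), (np.int64(236), -65), (np.int64(159), 53), (np.int64(237), -40), (np.int64(55), -36), (np.int64(145), -35), (np.int64(240), 34)]
```

The handle's edge rows in the wrist image are unchanged (158 and 236–239 before and after), so the rod isn't slipping. The block is moving at a steady ~13 N. Continuing to tip z ≈ 46 mm.

Call:
arm_command(
  targets=[
    {"gripper":0,"linear":[1,0,-0.7],"spin":0},
    {"gripper":0,"linear":[2,0,-1.4],"spin":0},
    {"gripper":0,"linear":[3,0,-2.1],"spin":0},
    {"gripper":0,"linear":[4,0,-2.8],"spin":0},
    {"gripper":0,"linear":[5,0,-3.5],"spin":0},
    {"gripper":0,"linear":[6,0,-4.2],"spin":0},
    {"gripper":0,"linear":[7,0,-4.9],"spin":0},
    {"gripper":0,"linear":[8,0,-5.6],"spin":0},
  ],
)

```text
time_s: 17.17
ee_pos: [0.5681, -0.1443, 0.0416]
ee_rot: [0.693, 0.721, -0.004, 0.009]
force: [2.3, -10.2, -6.9]
opening: 0.027
```

```bash
python3 -c "
from h import *
tip()"
```

```text
t 17.17 tip xyz(mould) [-0.2  1.3 29.6] F mould [ -0.3  -1.9 -12.4] open 0.027 [ 0.5681 -0.1443  0.0416] [ 0.6931  0.7208 -0.0039  0.0092]
```

Call:
arm_command(
  targets=[
    {"gripper":0,"linear":[1,0,-0.7],"spin":0},
    {"gripper":0,"linear":[2,0,-1.4],"spin":0},
    {"gripper":0,"linear":[3,0,-2.1],"spin":0},
    {"gripper":0,"linear":[4,0,-2.8],"spin":0},
    {"gripper":0,"linear":[5,0,-3.5],"spin":0},
    {"gripper":0,"linear":[6,0,-4.2],"spin":0},
    {"gripper":0,"linear":[7,0,-4.9],"spin":0},
    {"gripper":0,"linear":[8,0,-5.6],"spin":0},
  ],
)

```text
time_s: 17.83
ee_pos: [0.5677, -0.1372, 0.0468]
ee_rot: [0.693, 0.721, -0.004, 0.01]
force: [1.4, -10.1, -8.4]
opening: 0.0271
```

```bash
python3 -c "
from h import *
tip()"
```

```text
t 17.83 tip xyz(mould) [-0.1  1.4 38.5] F mould [  1.   -1.  -13.1] open 0.0271 [ 0.5677 -0.1372  0.0468] [ 0.6933  0.7206 -0.0045  0.0097]
```

Call:
arm_command(
  targets=[
    {"gripper":0,"linear":[1,0,-0.7],"spin":0},
    {"gripper":0,"linear":[2,0,-1.4],"spin":0},
    {"gripper":0,"linear":[3,0,-2.1],"spin":0},
    {"gripper":0,"linear":[4,0,-2.8],"spin":0},
    {"gripper":0,"linear":[5,0,-3.5],"spin":0},
    {"gripper":0,"linear":[5.8,0,-4.1],"spin":0},
    {"gripper":0,"linear":[6.5,0,-4.6],"spin":0},
    {"gripper":0,"linear":[6.5,0,-4.6],"spin":0},
  ],
)

```text
time_s: 18.5
ee_pos: [0.5674, -0.1315, 0.0512]
ee_rot: [0.693, 0.72, -0.005, 0.01]
force: [2.5, -8.6, -6.5]
opening: 0.027
```

Run:
```python
from h import *
tip()
b=read_camera("scene")["img"][:,:,::-1];np.savez("scene7.npz",img=b)
w=read_camera("wrist")["img"];g=cv2.cvtColor(w,cv2.COLOR_RGB2GRAY).astype(float)[:,222:232].mean(1);d=np.diff(g);print([(i,round(d[i])) for i in np.argsort(-abs(d))[:8]])
o=cv2.resize(b[140:230,215:335],(800,600),interpolation=cv2.INTER_CUBIC)
cv2.imwrite("pics/s7.png",np.clip(255*(o/255.)**0.6,0,255).astype(np.uint8))
```

```text
t 18.50 tip xyz(mould) [-0.2  1.4 45.7] F mould [  0.4  -2.2 -10.8] open 0.027 [ 0.5674 -0.1315  0.0512] [ 0.6934  0.7205 -0.005   0.0103]
[(np.int64(239), 69), (np.int64(236), -50), (np.int64(240), 36), (np.int64(237), -30), (np.int64(297), -25), (np.int64(235), -23), (np.int64(294), 23), (np.int64(292), -21)]
```

View pics/s7.png

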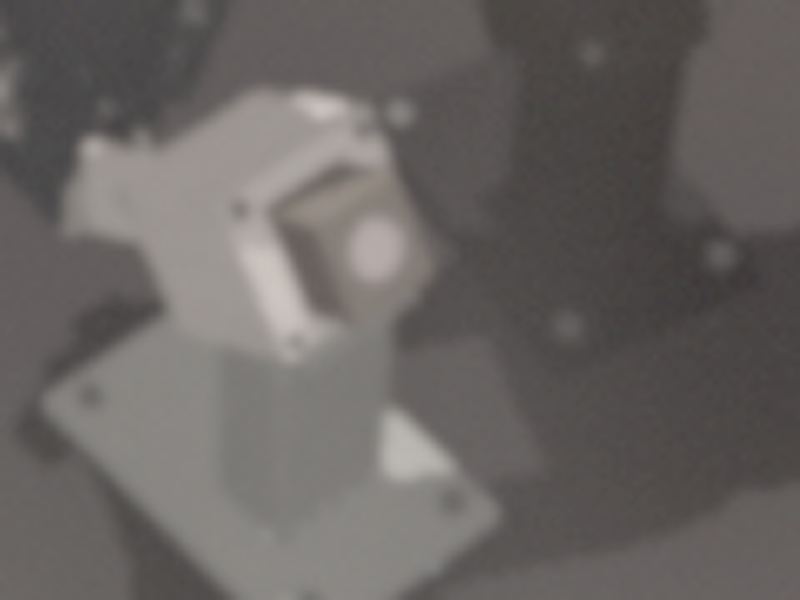

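The scene crop shows the dark block standing well out of the mouth, its end disc at (375,247). The tip estimate, z = 45.7 mm, means about 36 mm of push. Now I withdraw the rod along the axis.

Call:
arm_command(
  targets=[
    {"gripper":0,"linear":[-4,0,2.9],"spin":0},
    {"gripper":0,"linear":[-10,0,7.3],"spin":0},
    {"gripper":0,"linear":[-18,0,13.2],"spin":0},
    {"gripper":0,"linear":[-27,0,19.8],"spin":0},
    {"gripper":0,"linear":[-36,0,26.4],"spin":0},
    {"gripper":0,"linear":[-45,0,33],"spin":0},
    {"gripper":0,"linear":[-52.4,0,38.4],"spin":0},
    {"gripper":0,"linear":[-52.4,0,38.4],"spin":0},
  ],
)

```text
time_s: 19.27
ee_pos: [0.5692, -0.1861, 0.0123]
ee_rot: [0.694, 0.72, -0.005, 0.009]
force: [-0.2, 0.1, -1.7]
opening: 0.0274
```

Run:
```python
from h import *
tip(); todo([.57,-.30,.025],92)
F=np.array([.5649,-.0502,.14]);e=np.array([-.0304,.8186,.5736])
for z in (.104,.1077,.112): print(z,proj("scene",F+e*z))
```

```text
t 19.27 tip xyz(mould) [  0.2   1.4 -21.4] F mould [ 1.5  0.2 -0.9] open 0.0274 [ 0.5692 -0.1861  0.0123] [ 0.6939  0.72   -0.0053  0.0095]
t 19.27 pos [ 0.5692 -0.1861  0.0123] yaw 92.11 F [-0.2  0.1 -1.7] open 0.0274
linear [-114.1   -3.3  -10.3] spin 0.11
0.104 [270.1895509  176.51403927]
0.1077 [271.05450142 176.69978545]
0.112 [272.06564368 176.91692597]
```

The measured disc pixel (271.2,177.0) matches the prediction (271.1,176.7). Now I carry the rod back and lay it down, pressing the tail gently on the bench while drawing forward so that it turns flat in the pads.

Call:
arm_command(
  targets=[
    {"gripper":0,"linear":[-25,-1,-8],"spin":0},
    {"gripper":0,"linear":[-55,-2,-12],"spin":0},
    {"gripper":0,"linear":[-85,-3,-12],"spin":0},
    {"gripper":0,"linear":[-108,-3,-8],"spin":0},
    {"gripper":0,"linear":[-114,-3,2],"spin":0},
    {"gripper":0,"linear":[-114,-3,9],"spin":0},
    {"gripper":0,"linear":[-114,-3,14],"spin":0},
    {"gripper":0,"linear":[-114,-3,14],"spin":0},
  ],
)

```text
time_s: 19.93
ee_pos: [0.5698, -0.2988, -0.0009]
ee_rot: [0.694, 0.72, -0.005, 0.008]
force: [-0.4, 0.9, -1.2]
opening: 0.0272
```

Call:
arm_command(
  targets=[
    {"gripper":0,"linear":[0,0,1.5],"spin":0},
    {"gripper":0,"linear":[0,0,3],"spin":0},
    {"gripper":0,"linear":[0,0,4.5],"spin":0},
    {"gripper":0,"linear":[0,0,4.5],"spin":0},
  ],
)

```text
time_s: 20.27
ee_pos: [0.57, -0.2985, -0.0054]
ee_rot: [0.693, 0.72, -0.005, 0.008]
force: [-0.4, -0.6, -2.6]
opening: 0.027
```

```bash
python3 -c "
from h import *
todo([.57,-.30,-.019],92)"
```

```text
t 20.27 pos [ 0.57   -0.2985 -0.0054] yaw 92.18 F [-0.4 -0.6 -2.6] open 0.027
linear [-1.3 -0.1 13.7] spin 0.18
```

Call:
arm_command(
  targets=[
    {"gripper":0,"linear":[0,0,1],"spin":0},
    {"gripper":0,"linear":[1,0,2],"spin":0},
    {"gripper":0,"linear":[3,0,3],"spin":0},
    {"gripper":0,"linear":[5,0,4],"spin":0},
    {"gripper":0,"linear":[7,0,4.5],"spin":0},
  ],
)

```text
time_s: 20.68
ee_pos: [0.5703, -0.2925, -0.0091]
ee_rot: [0.693, 0.72, -0.006, 0.01]
force: [-0.1, -7.0, 10.1]
opening: 0.027
```

```bash
python3 -c "
from h import *
todo([.57,-.30,-.019],92)"
```

```text
t 20.68 pos [ 0.5703 -0.2925 -0.0091] yaw 92.18 F [-0.1 -7.  10.1] open 0.027
linear [-7.3 -0.6 10.1] spin 0.18
```

Call:
arm_command(
  targets=[
    {"gripper":0,"linear":[2,0,1],"spin":0},
    {"gripper":0,"linear":[4,0,2],"spin":0},
    {"gripper":0,"linear":[6,0,3],"spin":0},
    {"gripper":0,"linear":[8,0,4],"spin":0},
    {"gripper":0,"linear":[10,0,5],"spin":0},
    {"gripper":0,"linear":[12,0,5.5],"spin":0},
  ],
)

```text
time_s: 21.18
ee_pos: [0.5715, -0.2827, -0.0121]
ee_rot: [0.694, 0.72, -0.006, 0.013]
force: [0.6, -7.8, 16.4]
opening: 0.0268
```

Run:
```python
from h import *
todo([.57,-.30,-.019],92)
w=read_camera("wrist")["img"];np.savez("w8.npz",img=w)
g=cv2.cvtColor(w,cv2.COLOR_RGB2GRAY).astype(float)[:,235:275].mean(1);d=np.diff(g);print(sorted([(int(i),round(d[i])) for i in np.argsort(-abs(d))[:12]]))
```

```text
t 21.18 pos [ 0.5715 -0.2827 -0.0121] yaw 92.16 F [ 0.6 -7.8 16.4] open 0.0268
linear [-17.   -2.2   7.3] spin 0.16
[(222, -20), (223, -72), (224, -43), (226, 49), (227, 70), (228, 16), (301, -11), (302, -13), (303, 25), (308, -35), (309, -115), (345, -11)]
```

Call:
arm_command(
  targets=[
    {"gripper":0,"linear":[2,0,1.2],"spin":0},
    {"gripper":0,"linear":[4,0,2.4],"spin":0},
    {"gripper":0,"linear":[6,0,3.6],"spin":0},
    {"gripper":0,"linear":[8,0,4.8],"spin":0},
    {"gripper":0,"linear":[10,0,6],"spin":0},
    {"gripper":0,"linear":[12,0,6.5],"spin":0},
  ],
)

```text
time_s: 21.73
ee_pos: [0.5728, -0.2728, -0.0164]
ee_rot: [0.693, 0.72, -0.006, 0.016]
force: [-0.5, -13.8, 21.1]
opening: 0.0273
```

Run:
```python
from h import *
todo([.57,-.30,-.019],92)
w=read_camera("wrist")["img"];np.savez("w8.npz",img=w)
g=cv2.cvtColor(w,cv2.COLOR_RGB2GRAY).astype(float)[:,235:275].mean(1);d=np.diff(g);print(sorted([(int(i),round(d[i])) for i in np.argsort(-abs(d))[:12]]))
```

```text
t 21.73 pos [ 0.5728 -0.2728 -0.0164] yaw 92.16 F [ -0.5 -13.8  21.1] open 0.0273
linear [-27.   -3.8   3.4] spin 0.16
[(209, -60), (210, -68), (213, 50), (214, 70), (215, 15), (310, -66), (311, 51), (312, 18), (320, -130), (321, -24), (344, -10), (345, -11)]
```

Call:
arm_command(
  targets=[
    {"gripper":0,"linear":[4,0,1.2],"spin":0},
    {"gripper":0,"linear":[7,0,2.2],"spin":0},
    {"gripper":0,"linear":[10,0,3],"spin":0},
    {"gripper":0,"linear":[13,0,3.8],"spin":0},
    {"gripper":0,"linear":[16,0,4.6],"spin":0},
    {"gripper":0,"linear":[19,0,4.6],"spin":0},
  ],
)

```text
time_s: 22.28
ee_pos: [0.5739, -0.2556, -0.0191]
ee_rot: [0.693, 0.72, -0.006, 0.019]
force: [-1.2, -8.8, 16.4]
opening: 0.027
```

Run:
```python
from h import *
todo([.57,-.30,-.019],92)
w=read_camera("wrist")["img"];np.savez("w8.npz",img=w)
g=cv2.cvtColor(w,cv2.COLOR_RGB2GRAY).astype(float)[:,235:275].mean(1);d=np.diff(g);print(sorted([(int(i),round(d[i])) for i in np.argsort(-abs(d))[:12]]))
```

```text
t 22.28 pos [ 0.5739 -0.2556 -0.0191] yaw 92.15 F [-1.2 -8.8 16.4] open 0.027
linear [-44.2  -5.6   1.4] spin 0.15
[(202, -12), (203, -63), (204, -61), (207, 49), (208, 71), (209, 16), (313, -19), (314, -54), (316, 54), (317, 14), (326, -111), (327, -45)]
```

Call:
arm_command(
  targets=[
    {"gripper":0,"linear":[0,0,-6],"spin":0},
    {"gripper":0,"linear":[-15,0,-6],"spin":0},
    {"gripper":0,"linear":[-35,-2,-5],"spin":0},
    {"gripper":0,"linear":[-55,-4,-4],"spin":0},
    {"gripper":0,"linear":[-60,-5,-2],"spin":0},
    {"gripper":0,"linear":[-60,-5,-2],"spin":0},
  ],
)

```text
time_s: 22.83
ee_pos: [0.5705, -0.3163, -0.0157]
ee_rot: [0.694, 0.72, -0.006, 0.019]
force: [-0.3, -0.2, -1.4]
opening: 0.027
```

Run:
```python
from h import *
todo([.57,-.29,-.0205],92)
```

```text
t 22.83 pos [ 0.5705 -0.3163 -0.0157] yaw 92.06 F [-0.3 -0.2 -1.4] open 0.027
linear [26.5  0.4  3.9] spin 0.06
```

Call:
arm_command(
  targets=[
    {"gripper":0,"linear":[2,0,3],"spin":0},
    {"gripper":0,"linear":[6,0,4],"spin":0},
    {"gripper":0,"linear":[11,0,4.6],"spin":0},
    {"gripper":0,"linear":[16,0,5.2],"spin":0},
    {"gripper":0,"linear":[21,0,5.8],"spin":0},
    {"gripper":0,"linear":[26,0,6.4],"spin":0},
    {"gripper":0,"linear":[31,0,6.8],"spin":0},
  ],
)

```text
time_s: 23.42
ee_pos: [0.5713, -0.2866, -0.0211]
ee_rot: [0.694, 0.72, -0.006, 0.022]
force: [0.0, -11.9, 22.8]
opening: 0.0269
```

Run:
```python
from h import *
todo([.57,-.30,-.019],92)
w=read_camera("wrist")["img"];np.savez("w8.npz",img=w)
g=cv2.cvtColor(w,cv2.COLOR_RGB2GRAY).astype(float)[:,235:275].mean(1);d=np.diff(g);print(sorted([(int(i),round(d[i])) for i in np.argsort(-abs(d))[:12]]))
```

```text
t 23.42 pos [ 0.5713 -0.2866 -0.0211] yaw 92.11 F [  0.  -11.9  22.8] open 0.0269
linear [-13.4  -1.7  -1.6] spin 0.11
[(199, -44), (200, -94), (204, 101), (205, 35), (306, 11), (316, -21), (317, -47), (319, 60), (330, -138), (331, -20), (344, -9), (345, -10)]
```

Call:
arm_command(
  targets=[
    {"gripper":0,"linear":[4,0,0.8],"spin":0},
    {"gripper":0,"linear":[8,0,1.4],"spin":0},
    {"gripper":0,"linear":[12,0,2],"spin":0},
    {"gripper":0,"linear":[16,0,2.6],"spin":0},
    {"gripper":0,"linear":[20,0,3.2],"spin":0},
    {"gripper":0,"linear":[24,0,3.6],"spin":0},
    {"gripper":0,"linear":[28,0,3.6],"spin":0},
  ],
)

```text
time_s: 24.05
ee_pos: [0.5734, -0.2608, -0.0214]
ee_rot: [0.693, 0.72, -0.006, 0.027]
force: [1.2, -20.1, 32.9]
opening: 0.0269
```

Run:
```python
from h import *
todo([.57,-.30,-.019],92)
w=read_camera("wrist")["img"];np.savez("w8.npz",img=w)
g=cv2.cvtColor(w,cv2.COLOR_RGB2GRAY).astype(float)[:,235:275].mean(1);d=np.diff(g);print(sorted([(int(i),round(d[i])) for i in np.argsort(-abs(d))[:12]]))
b=read_camera("scene")["img"][:,:,::-1]
o=np.zeros((384,790,3),np.uint8);o[:,:512]=w[:,:,::-1];o[:,515:790]=cv2.resize(b[105:205,190:262],(275,384),interpolation=2)
cv2.imwrite("pics/w8.png",np.clip(255*(o/255.)**0.6,0,255).astype(np.uint8))
```

```text
t 24.05 pos [ 0.5734 -0.2608 -0.0214] yaw 92.15 F [  1.2 -20.1  32.9] open 0.0269
linear [-39.1  -4.8  -0.7] spin 0.15
[(154, 10), (198, -11), (199, -61), (200, -65), (203, 21), (204, 90), (205, 26), (317, -72), (319, 68), (330, -54), (331, -108), (345, -10)]
```

View pics/w8.png

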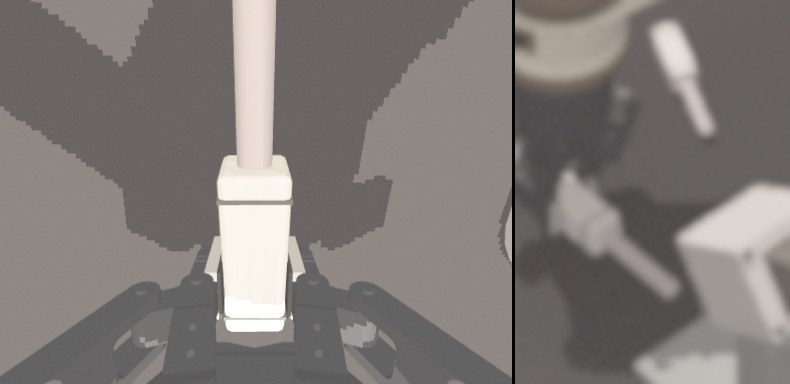

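The wrist picture shows the rod still about 7° tip-up; the finger ends have now reached the bench and force is up to 33 N. Releasing would drop the tip about 20 mm. I'll turn it the last bit by raising it with the tip under the mould's sloping end face, clear of the slot.

Call:
arm_command(
  targets=[
    {"gripper":0,"linear":[0,0,-12],"spin":0},
    {"gripper":0,"linear":[0,0,-35],"spin":0},
    {"gripper":0,"linear":[5,0,-65],"spin":0},
    {"gripper":0,"linear":[18,-0.5,-92],"spin":0},
    {"gripper":0,"linear":[32,-1,-110],"spin":0},
    {"gripper":0,"linear":[42,-1,-116],"spin":0},
    {"gripper":0,"linear":[42,-1,-116],"spin":0},
  ],
)

```text
time_s: 24.73
ee_pos: [0.5677, -0.2104, 0.0936]
ee_rot: [0.692, 0.721, -0.005, 0.027]
force: [-0.2, -0.1, -2.3]
opening: 0.0273
```

```bash
cat >> h.py <<'E'
def tip2(t):
    s=observe();c,k=np.cos(np.radians(35)),np.sin(np.radians(35));xh=np.array([-.0371,.9993,0]);yh=np.array([-.9993,-.0371,0]);up=np.array([0,0,1.])
    M=np.stack([k*xh-c*up,yh,c*xh+k*up]);P=R.from_quat(s["ee_rot"]).apply(t)+s["ee_pos"]
    print("tip world",np.round(P,4),"mould",np.round(1000*M@(P-[.5649,-.0502,.14]),1),"F",np.round(s["force"],1),np.round(s["ee_pos"],4))
E
python3 - <<'E'
from h import *
tip2([.1364,0,-.061]); todo([.5705,-.203,.100],92)
E
```

```text
tip world [ 0.5603 -0.0715  0.1482] mould [-18.8   5.4 -12.5] F [-0.2 -0.1 -2.3] [ 0.5677 -0.2104  0.0936]
t 24.73 pos [ 0.5677 -0.2104  0.0936] yaw 92.28 F [-0.2 -0.1 -2.3] open 0.0273
linear [ 6.9  3.3 -6.6] spin 0.28
```

Call:
arm_command(
  targets=[
    {"gripper":0,"linear":[3,2,-3.5],"spin":0},
    {"gripper":0,"linear":[6.5,2,-7],"spin":0},
    {"gripper":0,"linear":[6.5,2,-10],"spin":0},
    {"gripper":0,"linear":[6.5,2,-13],"spin":0},
    {"gripper":0,"linear":[6.5,2,-16],"spin":0},
    {"gripper":0,"linear":[6.5,2,-19],"spin":0},
  ],
)

```text
time_s: 25.23
ee_pos: [0.5685, -0.2037, 0.1121]
ee_rot: [0.693, 0.721, -0.006, 0.027]
force: [-0.3, -6.2, -6.1]
opening: 0.027
```

```bash
cat >> h.py <<'E'
def rows():
    w=read_camera("wrist")["img"];g=cv2.cvtColor(w,cv2.COLOR_RGB2GRAY).astype(float)[:,235:275].mean(1);d=np.diff(g);print(sorted([(int(i),round(d[i])) for i in np.argsort(-abs(d))[:12]]))
E
python3 - <<'E'
from h import *
tip2([.1364,0,-.061]);rows()
E
```

```text
tip world [ 0.5613 -0.0647  0.1666] mould [-30.    4.2   3.4] F [-0.3 -6.2 -6.1] [ 0.5685 -0.2037  0.1121]
[(196, -37), (197, -58), (201, 52), (202, 43), (299, 20), (303, 31), (316, -22), (317, -104), (320, 117), (321, 16), (331, -57), (332, -133)]
```

Call:
arm_command(
  targets=[
    {"gripper":0,"linear":[0,0,-3],"spin":0},
    {"gripper":0,"linear":[0,0,-6],"spin":0},
    {"gripper":0,"linear":[0,0,-9],"spin":0},
    {"gripper":0,"linear":[0,0,-12],"spin":0},
    {"gripper":0,"linear":[0,0,-15],"spin":0},
    {"gripper":0,"linear":[0,0,-18],"spin":0},
  ],
)

```text
time_s: 25.78
ee_pos: [0.5681, -0.2031, 0.1311]
ee_rot: [0.693, 0.721, -0.006, 0.028]
force: [-0.7, -2.0, -4.4]
opening: 0.0269
```

Run:
```python
from h import *
tip2([.1364,0,-.061]);rows()
```

```text
tip world [ 0.5608 -0.0642  0.1856] mould [-45.3   4.6  14.8] F [-0.7 -2.  -4.4] [ 0.5681 -0.2031  0.1311]
[(189, -37), (190, -58), (194, 52), (195, 43), (302, 44), (307, 17), (319, -63), (320, -62), (322, 28), (323, 92), (336, -54), (337, -138)]
```

Call:
arm_command(
  targets=[
    {"gripper":0,"linear":[-20,0,0],"spin":0},
    {"gripper":0,"linear":[-50,0,15],"spin":0},
    {"gripper":0,"linear":[-75,0,45],"spin":0},
    {"gripper":0,"linear":[-84,0,80],"spin":0},
    {"gripper":0,"linear":[-85,0,112],"spin":0},
    {"gripper":0,"linear":[-85,0,132],"spin":0},
    {"gripper":0,"linear":[-85,0,140],"spin":0},
    {"gripper":0,"linear":[-85,0,140],"spin":0},
  ],
)

```text
time_s: 26.5
ee_pos: [0.5756, -0.2938, -0.0056]
ee_rot: [0.693, 0.721, -0.005, 0.026]
force: [0.5, 0.8, -2.2]
opening: 0.027
```

Run:
```python
from h import *
tip2([.1384,0,-.044]);rows();todo([.57,-.295,-.019],92)
```

```text
tip world [ 0.5688 -0.1537  0.0321] mould [ 2.900e+01 -1.000e-01 -1.467e+02] F [ 0.5  0.8 -2.2] [ 0.5756 -0.2938 -0.0056]
[(189, -23), (190, -76), (191, -39), (194, 50), (195, 72), (196, 17), (319, -26), (320, -44), (322, 43), (323, 28), (336, -27), (337, -139)]
t 26.55 pos [ 0.5764 -0.2941 -0.0037] yaw 92.25 F [ 0.7 -0.4 -0.3] open 0.0274
linear [ 0.1 -6.9 15.1] spin 0.25
```

Lower slowly until the bench is felt.

Call:
arm_command(
  targets=[
    {"gripper":0,"linear":[0,0,3],"spin":0},
    {"gripper":0,"linear":[0,0,6],"spin":0},
    {"gripper":0,"linear":[0,0,9],"spin":0},
    {"gripper":0,"linear":[0,0,11],"spin":0},
    {"gripper":0,"linear":[0,0,12],"spin":0},
    {"gripper":0,"linear":[0,0,12],"spin":0},
  ],
)

```text
time_s: 27.05
ee_pos: [0.5767, -0.2946, -0.0157]
ee_rot: [0.693, 0.721, -0.005, 0.028]
force: [0.3, 0.4, -1.8]
opening: 0.0268
```

Call:
arm_command(
  targets=[
    {"gripper":0,"linear":[0,0,1],"spin":0},
    {"gripper":0,"linear":[0,0,2],"spin":0},
    {"gripper":0,"linear":[0,0,2],"spin":0},
  ],
)

```text
time_s: 27.3
ee_pos: [0.5767, -0.2947, -0.0179]
ee_rot: [0.693, 0.721, -0.005, 0.027]
force: [0.0, 1.2, -0.7]
opening: 0.0268
```

Run:
```python
from h import *
todo([.57,-.295,-.019],92);rows()
```

```text
t 27.3 pos [ 0.5767 -0.2947 -0.0179] yaw 92.25 F [ 0.   1.2 -0.7] open 0.0268
linear [ 0.1 -6.7  0.9] spin 0.25
[(189, -23), (190, -76), (191, -39), (194, 49), (195, 72), (196, 17), (319, -25), (320, -45), (322, 45), (323, 25), (336, -27), (337, -139)]
```

Call:
arm_command(
  targets=[
    {"gripper":0,"linear":[0,0,1],"spin":0},
    {"gripper":0,"linear":[0,0,2],"spin":0},
    {"gripper":0,"linear":[0,0,2],"spin":0},
  ],
)

```text
time_s: 27.6
ee_pos: [0.5768, -0.2948, -0.02]
ee_rot: [0.693, 0.721, -0.005, 0.027]
force: [-0.8, -0.6, -0.7]
opening: 0.0267
```

Call:
arm_command(
  targets=[
    {"gripper":0,"linear":[0,0,1],"spin":0},
    {"gripper":0,"linear":[0,0,2],"spin":0},
    {"gripper":0,"linear":[0,0,2],"spin":0},
  ],
)

```text
time_s: 27.85
ee_pos: [0.577, -0.2951, -0.0211]
ee_rot: [0.693, 0.721, -0.005, 0.028]
force: [-4.0, 1.6, 11.0]
opening: 0.0268
```

Run:
```python
from h import *
todo([.57,-.295,-.019],92);rows()
```

```text
t 27.85 pos [ 0.577  -0.2951 -0.0211] yaw 92.25 F [-4.   1.6 11. ] open 0.0268
linear [ 0.3 -6.9 -2.3] spin 0.25
[(168, 14), (190, -26), (191, -78), (192, -33), (195, 53), (196, 69), (197, 15), (319, -22), (320, -50), (322, 62), (336, -91), (337, -74)]
```

Call:
arm_command(
  targets=[
    {"gripper":0,"linear":[0,0,0.7],"spin":0},
    {"gripper":34,"linear":[0,0,0.7],"spin":0},
    {"gripper":36,"linear":[0,0,0.7],"spin":0},
    {"gripper":45,"linear":[0,0,0.7],"spin":0},
    {"gripper":60,"linear":[0,0,0.5],"spin":0},
    {"gripper":70,"linear":[0,0,0],"spin":0},
    {"gripper":70,"linear":[0,0,0],"spin":0},
    {"gripper":70,"linear":[0,0,-3],"spin":0},
  ],
)

```text
time_s: 28.57
ee_pos: [0.5766, -0.2948, -0.0186]
ee_rot: [0.693, 0.721, -0.005, 0.027]
force: [0.1, -0.0, -0.0]
opening: 0.0601
```

Call:
arm_command(
  targets=[
    {"gripper":70,"linear":[0,0,-10],"spin":0},
    {"gripper":70,"linear":[0,0,-30],"spin":0},
    {"gripper":70,"linear":[0,0,-65],"spin":0},
    {"gripper":70,"linear":[0,0,-105],"spin":0},
    {"gripper":70,"linear":[0,0,-145],"spin":0},
    {"gripper":70,"linear":[0,0,-185],"spin":0},
    {"gripper":70,"linear":[0,0,-225],"spin":0},
    {"gripper":70,"linear":[0,0,-260],"spin":0},
  ],
)

```text
time_s: 29.23
ee_pos: [0.568, -0.2826, 0.2451]
ee_rot: [0.693, 0.721, -0.005, 0.028]
force: [1.4, -0.1, 0.6]
opening: 0.0597
```

Run:
```python
from h import *
s=observe();c=read_camera("wrist");np.savez("w9.npz",**c,p=s["ee_pos"],q=s["ee_rot"])
w=dict(np.load("w9.npz"));g=cv2.cvtColor(c["img"],cv2.COLOR_RGB2GRAY)
_,t=cv2.threshold(g,0,255,cv2.THRESH_OTSU);n,l,st,ce=cv2.connectedComponentsWithStats(t)
for i in range(1,n):
    if st[i,4]>150: print(st[i],np.round(ce[i]),np.round(watz(w,*ce[i],.02),3))
F=np.array([.5649,-.0502,.14]);e=np.array([-.0304,.8186,.5736]);X=np.array([-.0213,.5732,-.8192])
s=observe();Q=R.from_quat(s["ee_rot"]).as_matrix();print(np.round(Q,3).tolist())
G=F+e*.098; print("grasp pt",G); todo([G[0],G[1],.33],92)
```

```text
[ 244   48   23  137 1849] [255. 136.] [ 0.574 -0.262  0.02 ]
[ 353   81   75   76 4441] [390. 118.] [ 0.745 -0.233  0.02 ]
[ 113  124   36   89 1073] [130. 175.] [ 0.413 -0.318  0.02 ]
[ 462  177   50  153 2038] [490. 260.] [ 0.939 -0.436  0.02 ]
[[-0.039, 0.998, 0.041], [0.998, 0.041, -0.051], [-0.053, 0.039, -0.998]]
grasp pt [0.5619208 0.0300228 0.1962128]
t 29.28 pos [ 0.5692 -0.2833  0.2524] yaw 92.23 F [-0.1  0.3  7.8] open 0.06
linear [308.8   8.6 -93.8] spin 0.23
```

The rod lies on the bench: a straight blob at columns 244–267, rows 48–185. Now over to the block.

Call:
arm_command(
  targets=[
    {"gripper":70,"linear":[25,0,-8],"spin":0},
    {"gripper":70,"linear":[63,1,-16],"spin":0},
    {"gripper":70,"linear":[101,1,-16.5],"spin":0},
    {"gripper":70,"linear":[139,2,-16.5],"spin":0},
    {"gripper":70,"linear":[177,2,-16.5],"spin":0},
    {"gripper":70,"linear":[215,3,-16.5],"spin":0},
    {"gripper":70,"linear":[253,3,-16.5],"spin":0},
    {"gripper":70,"linear":[280,3,-16.5],"spin":0},
  ],
)

```text
time_s: 29.95
ee_pos: [0.5599, -0.0, 0.255]
ee_rot: [0.692, 0.721, -0.004, 0.033]
force: [0.7, -0.2, 0.6]
opening: 0.06
```

Run:
```python
from h import *
w=dict(np.load("w9.npz"));a=watz(w,254,48,.014);b=watz(w,255,185,.028);print("rod len",np.linalg.norm(a-b),a,b)
todo([.5596,.0329,.2526],92)
s=observe();c=read_camera("wrist");np.savez("w10.npz",**c,p=s["ee_pos"],q=s["ee_rot"])
```

```text
rod len 0.16526509379830687 [ 0.56956819 -0.15988632  0.014     ] [ 0.57709652 -0.32438518  0.028     ]
t 29.95 pos [ 0.5599 -0.      0.255 ] yaw 92.29 F [ 0.7 -0.2  0.6] open 0.06
linear [33.   1.   0.7] spin 0.29
```

Call:
arm_command(
  targets=[
    {"gripper":70,"linear":[20,0.5,0],"spin":0},
    {"gripper":70,"linear":[33,1,0],"spin":0},
    {"gripper":70,"linear":[33,1,20],"spin":0},
    {"gripper":70,"linear":[33,1,35],"spin":0},
    {"gripper":70,"linear":[33,1,45],"spin":0},
    {"gripper":70,"linear":[33,1,45],"spin":0},
    {"gripper":70,"linear":[33,1,45],"spin":0},
  ],
)

```text
time_s: 30.58
ee_pos: [0.5612, 0.0336, 0.2087]
ee_rot: [0.692, 0.722, -0.004, 0.032]
force: [0.9, -1.3, 0.7]
opening: 0.0596
```

Run:
```python
from h import *
s=observe();Q=R.from_quat(s["ee_rot"]).as_matrix();print(np.round(Q[:,2],3))
F=np.array([.5649,-.0502,.14]);e=np.array([-.0304,.8186,.5736]);G=F+e*.0985
todo(G+Q[:,2]*.0435,92.1)
c=read_camera("wrist");P=G+Q[:,2]*.0435
# where block end centre (disc) ought to be in the wrist image
m=c["mount"];q=Q.T@(F+e*.1077-s["ee_pos"]);k=m[:3,:3].T@(q-m[:3,3]);print("disc px",c["fx"]*k[0]/k[2]+c["cx"],c["fy"]*k[1]/k[2]+c["cy"])
cv2.imwrite("pics/w11.png",np.clip(255*(c["img"][:,:,::-1]/255.)**0.6,0,255).astype(np.uint8))
```

```text
[ 0.041 -0.049 -0.998]
t 30.58 pos [0.5612 0.0336 0.2087] yaw 92.37 F [ 0.9 -1.3  0.7] open 0.0596
linear [-2.6  0.1 55.9] spin 0.27
disc px 255.61988899802216 221.0513245291562
```

View pics/w11.png

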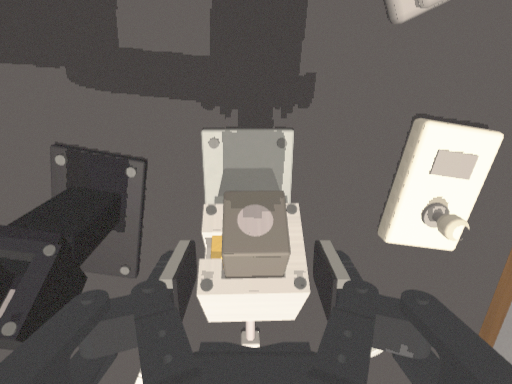

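The last wrist picture shows the block's disc at (255,220), predicted (255.6,221), with the fingers to either side. Descending and closing.

Call:
arm_command(
  targets=[
    {"gripper":70,"linear":[-2.6,0,15],"spin":0},
    {"gripper":70,"linear":[-2.6,0,30],"spin":0},
    {"gripper":70,"linear":[-2.6,0,42],"spin":0},
    {"gripper":70,"linear":[-2.6,0,50],"spin":0},
    {"gripper":70,"linear":[-2.6,0,54],"spin":0},
    {"gripper":70,"linear":[-2.6,0,56],"spin":0},
    {"gripper":70,"linear":[-2.6,0,56],"spin":0},
  ],
)

```text
time_s: 31.22
ee_pos: [0.564, 0.0283, 0.1537]
ee_rot: [0.692, 0.722, -0.003, 0.032]
force: [0.4, -0.6, 0.0]
opening: 0.0598
```

Run:
```python
from h import *
s=observe();Q=R.from_quat(s["ee_rot"]).as_matrix()
F=np.array([.5649,-.0502,.14]);e=np.array([-.0304,.8186,.5736]);G=F+e*.0985
todo(G+Q[:,2]*.0435,92.1)
```

```text
t 31.22 pos [0.564  0.0283 0.1537] yaw 92.37 F [ 0.4 -0.6  0. ] open 0.0598
linear [ 0.  -0.3  0.6] spin 0.27
```

Call:
arm_command(
  targets=[
    {"gripper":50,"linear":[0,0,0],"spin":0},
    {"gripper":45,"linear":[0,0,0],"spin":0},
    {"gripper":0,"linear":[0,0,0],"spin":0},
    {"gripper":0,"linear":[0,0,0],"spin":0},
    {"gripper":0,"linear":[0,0,0],"spin":0},
    {"gripper":0,"linear":[0,0,0],"spin":0},
    {"gripper":0,"linear":[0,0,0],"spin":0},
  ],
)

```text
time_s: 31.8
ee_pos: [0.5636, 0.0283, 0.1547]
ee_rot: [0.692, 0.722, -0.003, 0.032]
force: [-7.4, 0.1, 8.9]
opening: 0.0397
```

Run:
```python
from h import *
s=observe();Q=R.from_quat(s["ee_rot"]).as_matrix();e=np.array([-.0304,.8186,.5736])
print(s["force"],s["opening"],s["ee_pos"],"e in tool",np.round(Q.T@e,3),"up",np.round(Q.T@[0,0,1],3))
```

```text
[-7.36840282  0.07632303  8.92667721] 0.03974904129331326 [0.5636017  0.02832594 0.15473912] e in tool [ 0.789  0.028 -0.614] up [-0.051  0.04  -0.998]
```

Gripped (39.7 mm). Drawing out along the axis.

Call:
arm_command(
  targets=[
    {"gripper":0,"linear":[1.6,0.1,-1.2],"spin":0},
    {"gripper":0,"linear":[4.7,0.2,-3.7],"spin":0},
    {"gripper":0,"linear":[9.5,0.3,-7.4],"spin":0},
    {"gripper":0,"linear":[15,0.5,-11.7],"spin":0},
    {"gripper":0,"linear":[20.5,0.7,-16],"spin":0},
    {"gripper":0,"linear":[26,0.9,-20.3],"spin":0},
    {"gripper":0,"linear":[32,1.1,-24.9],"spin":0},
    {"gripper":0,"linear":[38,1.3,-29.6],"spin":0},
  ],
)

```text
time_s: 32.47
ee_pos: [0.5621, 0.0683, 0.183]
ee_rot: [0.692, 0.722, -0.003, 0.032]
force: [0.0, -0.1, -1.7]
opening: 0.0397
```

Run:
```python
from h import *
todo([.463,.311,.27],92)
s=observe();print(np.round(R.from_quat(s["ee_rot"]).as_matrix(),3).tolist())
F=np.array([.5649,-.0502,.14]);e=np.array([-.0304,.8186,.5736])
print("tray corners scene->", [np.round(atz("scene",*p,.024),3).tolist() for p in [(360,231),(409,262),(376,310),(325,275)]])
```

```text
t 32.47 pos [0.5621 0.0683 0.183 ] yaw 92.37 F [ 0.  -0.1 -1.7] open 0.0397
linear [ 241.8  -84.9 -103.1] spin 0.37
[[-0.041, 0.998, 0.043], [0.998, 0.043, -0.049], [-0.051, 0.04, -0.998]]
tray corners scene-> [[0.397, 0.222, 0.024], [0.367, 0.365, 0.024], [0.53, 0.401, 0.024], [0.561, 0.258, 0.024]]
```

Block is out and held, with force back to its own weight. Carrying it to the tray (centre about (0.464, 0.311), outer height 24 mm).

Call:
arm_command(
  targets=[
    {"gripper":0,"linear":[20,-5,0],"spin":0},
    {"gripper":0,"linear":[54,-17,2],"spin":0},
    {"gripper":0,"linear":[88,-29,8],"spin":0},
    {"gripper":0,"linear":[122,-41,18],"spin":0},
    {"gripper":0,"linear":[156,-53,32],"spin":0},
    {"gripper":0,"linear":[190,-65,50],"spin":0},
    {"gripper":0,"linear":[220,-76,70],"spin":0},
    {"gripper":0,"linear":[240,-82,85],"spin":0},
  ],
)

```text
time_s: 33.13
ee_pos: [0.4721, 0.3027, 0.0815]
ee_rot: [0.691, 0.722, -0.003, 0.032]
force: [-0.5, -0.8, -1.8]
opening: 0.0394
```

```bash
cat >> h.py <<'E'
def pad(t):
    s=observe();Q=R.from_quat(s["ee_rot"]).as_matrix();P=s["ee_pos"]-Q[:,2]*.0435
    print("t %.2f pad"%s["time_s"],np.round(P,4),"lin",np.round(1000*Q.T@(np.array(t)-P),1),"F",np.round(s["force"],1),"open",round(s["opening"],4),"toolx",np.round(Q[:,0],3),"toolz",np.round(Q[:,2],3))
E
python3 - <<'E'
from h import *
pad([.466,.318,.060])
E
```

```text
t 33.13 pad [0.4703 0.3049 0.1249] lin [16.6 -6.2 63.9] F [-0.5 -0.8 -1.8] open 0.0394 toolx [-0.043  0.998 -0.051] toolz [ 0.042 -0.049 -0.998]
```

Call:
arm_command(
  targets=[
    {"gripper":0,"linear":[8,-3,20],"spin":0},
    {"gripper":0,"linear":[16,-6,40],"spin":0},
    {"gripper":0,"linear":[16,-6,54],"spin":0},
    {"gripper":0,"linear":[16,-6,62],"spin":0},
    {"gripper":0,"linear":[16,-6,64],"spin":0},
    {"gripper":0,"linear":[16,-6,64],"spin":0},
  ],
)

```text
time_s: 33.63
ee_pos: [0.4683, 0.3153, 0.0168]
ee_rot: [0.691, 0.722, -0.003, 0.032]
force: [0.2, 0.5, -1.6]
opening: 0.0394
```

Call:
arm_command(
  targets=[
    {"gripper":0,"linear":[0,0,2],"spin":0},
    {"gripper":0,"linear":[0,0,4],"spin":0},
    {"gripper":0,"linear":[0,0,4],"spin":0},
  ],
)

```text
time_s: 33.88
ee_pos: [0.4688, 0.3151, 0.0132]
ee_rot: [0.691, 0.722, -0.003, 0.032]
force: [0.3, 0.5, -1.8]
opening: 0.0398
```

Run:
```python
from h import *
pad([.466,.333,.027])
```

```text
t 33.88 pad [0.4669 0.3172 0.0566] lin [17.3 -1.4 28.7] F [ 0.3  0.5 -1.8] open 0.0398 toolx [-0.042  0.998 -0.05 ] toolz [ 0.043 -0.049 -0.998]
```

Call:
arm_command(
  targets=[
    {"gripper":0,"linear":[0,0,2],"spin":0},
    {"gripper":0,"linear":[2,0,4],"spin":0},
    {"gripper":0,"linear":[4.5,0,6],"spin":0},
    {"gripper":0,"linear":[7,0,8],"spin":0},
    {"gripper":0,"linear":[9.5,0,10],"spin":0},
    {"gripper":0,"linear":[11.5,0,12],"spin":0},
    {"gripper":0,"linear":[13.5,0,14],"spin":0},
  ],
)

```text
time_s: 34.47
ee_pos: [0.4698, 0.3285, 0.0001]
ee_rot: [0.691, 0.722, -0.001, 0.033]
force: [-2.3, 0.3, 14.4]
opening: 0.0394
```

Run:
```python
from h import *
pad([.466,.342,.027]);rows()
```

```text
t 34.47 pad [0.4678 0.3306 0.0435] lin [12.3 -2.  15.8] F [-2.3  0.3 14.4] open 0.0394 toolx [-0.042  0.998 -0.049] toolz [ 0.045 -0.047 -0.998]
[(135, 15), (223, -18), (224, -63), (225, -57), (240, 14), (280, -15), (328, 15), (343, -17), (344, -28), (345, -29), (346, -27), (347, -15)]
```

Rotating as planned, with 14 N vertical force. Continuing down.

Call:
arm_command(
  targets=[
    {"gripper":0,"linear":[3,0,2.2],"spin":0},
    {"gripper":0,"linear":[5.5,0,4.4],"spin":0},
    {"gripper":0,"linear":[8,0,6.6],"spin":0},
    {"gripper":0,"linear":[10,0,8.8],"spin":0},
    {"gripper":0,"linear":[12,0,11],"spin":0},
    {"gripper":0,"linear":[13,0,12.5],"spin":0},
  ],
)

```text
time_s: 35.02
ee_pos: [0.4705, 0.3413, -0.0125]
ee_rot: [0.691, 0.722, -0.001, 0.033]
force: [0.2, -4.2, 8.7]
opening: 0.0392
```

Run:
```python
from h import *
pad([.466,.342,.027]);rows()
```

```text
t 35.02 pad [0.4685 0.3433 0.0309] lin [-1.  -2.7  3.8] F [ 0.2 -4.2  8.7] open 0.0392 toolx [-0.042  0.998 -0.049] toolz [ 0.047 -0.047 -0.998]
[(233, -39), (234, -92), (235, -20), (245, 17), (275, -19), (276, -18), (334, 16), (343, -18), (344, -32), (345, -36), (346, -33), (347, -18)]
```

Call:
arm_command(
  targets=[
    {"gripper":0,"linear":[1,0,1],"spin":0},
    {"gripper":0,"linear":[2,0,2],"spin":0},
    {"gripper":0,"linear":[3,0,3],"spin":0},
    {"gripper":0,"linear":[3,0,3.5],"spin":0},
  ],
)

```text
time_s: 35.4
ee_pos: [0.4712, 0.3442, -0.0155]
ee_rot: [0.691, 0.722, -0.0, 0.034]
force: [-0.3, -2.6, 12.9]
opening: 0.0391
```

Run:
```python
from h import *
pad([.466,.342,.027]);rows();s=observe();print(np.round(s["ft_torque"],2))
```

```text
t 35.40 pad [0.4691 0.3463 0.0279] lin [-4.1 -3.3  0.9] F [-0.3 -2.6 12.9] open 0.0391 toolx [-0.042  0.998 -0.049] toolz [ 0.048 -0.047 -0.998]
[(164, 15), (236, -69), (237, -71), (246, 16), (247, 16), (274, -20), (275, -20), (336, 19), (344, -24), (345, -36), (346, -34), (347, -19)]
[-1.1   0.33 -0.04]
```

Call:
arm_command(
  targets=[
    {"gripper":0,"linear":[0.5,0,1],"spin":0},
    {"gripper":0,"linear":[0.5,0,1.8],"spin":0},
    {"gripper":0,"linear":[0.5,0,1.8],"spin":0},
    {"gripper":48,"linear":[0.5,0,1.5],"spin":0},
    {"gripper":50,"linear":[0.5,0,1.5],"spin":0},
    {"gripper":60,"linear":[0.5,0,1],"spin":0},
    {"gripper":70,"linear":[0.5,0,0],"spin":0},
    {"gripper":70,"linear":[0.5,0,0],"spin":0},
  ],
)

```text
time_s: 36.12
ee_pos: [0.4712, 0.3448, -0.0153]
ee_rot: [0.691, 0.722, -0.0, 0.034]
force: [0.4, 0.4, 0.0]
opening: 0.0599
```

Call:
arm_command(
  targets=[
    {"gripper":70,"linear":[0,0,-6],"spin":0},
    {"gripper":70,"linear":[0,0,-20],"spin":0},
    {"gripper":70,"linear":[0,0,-45],"spin":0},
    {"gripper":70,"linear":[0,0,-80],"spin":0},
    {"gripper":70,"linear":[0,0,-115],"spin":0},
    {"gripper":70,"linear":[0,0,-150],"spin":0},
    {"gripper":70,"linear":[0,0,-180],"spin":0},
    {"gripper":70,"linear":[0,0,-180],"spin":0},
  ],
)

```text
time_s: 36.78
ee_pos: [0.464, 0.3546, 0.1713]
ee_rot: [0.691, 0.722, 0.004, 0.035]
force: [0.4, 0.5, 1.0]
opening: 0.0599
```

Run:
```python
from h import *
s=observe();print(round(s["time_s"],2),np.round(s["force"],1),s["opening"])
c=read_camera("wrist");w=dict(**c,p=s["ee_pos"],q=s["ee_rot"]);g=cv2.cvtColor(c["img"],cv2.COLOR_RGB2GRAY)
cv2.imwrite("pics/w12.png",c["img"][:,:,::-1])
# tray = brightest blob; block = dark hole in it
t=(g>150).astype(np.uint8);n,l,st,ce=cv2.connectedComponentsWithStats(t);i=1+np.argmax(st[1:,4]);print("tray box",st[i])
x,y,ww,h=st[i][:4];sub=((g[y:y+h,x:x+ww]<110)).astype(np.uint8);n,l2,st2,ce2=cv2.connectedComponentsWithStats(sub)
for k in range(1,n):
    if st2[k,4]>300:
        X,Y,W,H=st2[k][:4];print("dark",X+x,Y+y,W,H,st2[k,4],[np.round(watz(w,u,v,.05),3)[:2].tolist() for u,v in((X+x,Y+y),(X+x+W,Y+y+H))])
print(cv2.resize(g,(32,24),interpolation=cv2.INTER_AREA))
for n in("scene","side"):
    a=C[n]["img"].astype(int);b=read_camera(n)["img"];cv2.imwrite(f"pics/{n}_end.png",b[:,:,::-1]);b=b.astype(int)
    for nm,p in {"joystick":(190,258),"mouse":(261,312),"dish":(158,191)}.items() if n=="scene" else {"joystick":(319,235),"mouse":(290,199),"dish":(314,287)}.items():
        u,v=p;print(n,nm,abs(a-b)[v-20:v+20,u-20:u+20].mean().round(1))
```

```text
36.78 [0.4 0.5 1. ] 0.05994947738390263
tray box [  158   124   166   143 12472]
dark 158 124 139 37 2598 [[0.381, 0.4], [0.511, 0.37]]
dark 310 124 14 74 539 [[0.52, 0.406], [0.542, 0.333]]
dark 233 164 40 69 698 [[0.449, 0.365], [0.493, 0.293]]
dark 158 188 39 79 1381 [[0.377, 0.339], [0.413, 0.251]]
dark 213 238 111 29 1405 [[0.43, 0.286], [0.552, 0.252]]
[[ 39  39  39  39  39  39  31  21  21  21  21  21  21  21  21  21  21  21
   26  39  39  39  39  39  39  39  39  39  39  39  39  39]
 [ 39  39  39  39  36  25  21  21  21  21  21  26  21  21  21  21  21  21
   21  36  39  39  39  39  39  39  39  39  39  39  39  39]
 [ 39  39  39  33  22  21  21  21  21  26  36  38  23  21  21  21  21  21
   21  28  39  39  39  39  39  39  39  39  39  39  39  39]
 [ 39  39  33  21  21  21  21  23  33  39  39  39  32  21  21  21  21  21
   21  21  31  39  39  39  39  39  39  39  39  39  39  39]
 [ 39  39  23  21  21  21  21  35  39  39  39  39  36  21  21  21  21  21
   21  21  28  39  39  39  39  39  39  39  39  39  39  39]
 [ 32  25  21  21  21  21  21  25  39  39  39  34  28  21  21  21  21  21

[... 1850 characters left out ...]
 39  39  39
   39  39  22  19  19  20  20  18  20  20  33  39  39  39]
 [ 39  39  29  19  19  19  30  31  23  20  20  29  39  39  39  39  39  39
   39  39  26  20  19  24  27  25  19  19  20  31  39  39]
 [ 38  26  19  19  19  26  27  27  25  19  20  22  32  27  28  32  32  28
   26  33  20  19  19  36  47  33  25  19  19  19  28  38]
 [ 24  19  19  17  20  22  21  35  33  19  21  19  19  19  19  19  19  19
   19  19  19  21  19  36  35  28  22  21  18  19  19  29]
 [ 19  19  18  17  18  19  29  39  36  19  18  17  18  19  19  20  19  19
   19  18  17  18  19  39  39  28  19  18  17  18  19  19]]
scene joystick 6.6
scene mouse 5.1
scene dish 5.2
side joystick 5.4
side mouse 4.0
side dish 4.9
```

The block lies in the tray (footprint about 0.449–0.493 × 0.293–0.365), the bystander areas differ only at noise level, and the robot is clear. Handing in.

```bash
python3 -c "
from cell import hand_in
print(hand_in())"
```

```text
the job is handed in; nothing more can be done
None
```

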